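# Fit the spring ring that retains a microscope filter wheel

## Robot

A 6-joint arm with a two-finger parallel gripper is mounted at the origin on the work surface. World frame = base frame: x ahead of the robot, y to its left, z up, the work surface at z = 0. Lengths are in m, angles in degrees, forces in N, time in s.
With the tool pointing down it reaches from about 0.225 to 0.875 m from the base axis. Payload 3.4 kg.
Tool frame: the origin (TCP) lies between the finger pads; the fingertips stand ahead of it and the grasp point (between the pads) is the TCP (arm.tip_reach is the z of the fingertips in the tool frame, in m); z points along the fingers, y is the direction in which the jaws open and shut (so a half turn about z gives the same grasp; the last joint's range is limited). The gripper opens to 85 mm and grips with 20 to 120 N. Pads are 22 mm wide; open, the fingers measure 114 mm over their backs; the gripper's body (76 mm by 85 mm) begins 54 mm behind the grasp point. The pads swing forward as they close: fully open they stand 13 mm farther back than shut.
Start: joints at [64.343, 15.808, 86.224, -0, 77.962, -6.933], TCP at [0.185, 0.545, 0.25] pointing down, gripper open.
Joint ranges: [-165.64, 165.64], [-43.16, 119.46], [12.63, 154.43], [-67.54, 247.53], [6.08, 155.33], [-154.97, 154.97]. Speed limits (degrees/s): [147.25, 147.25, 180, 180, 180, 180].

## Interface

Orientations are given as a 3x3 rotation matrix whose columns are the frame's x, y, z axes.
In Python, from bench import arm gives the robot as it stands.
- The arm moves only by the tool drive_tool, never from a script. Its argument "moves" is a list of rows, each a list of 6 numbers: the shift along the world's x, y, z in cm, then the turn, a rotation vector about the world's x, y, z in degrees. In form: [[x, y, z, rx, ry, rz], ...]. A call has 1 to 12 rows; each row shifts and turns the pose as measured when the row begins; what a row does not reach is not made up. A row lasts 1/10 s, in which the tool goes at most 50 mm and 8.59 degrees, less where a joint would pass 70% of its speed; a pose out of reach is approached as far as the arm can. A call is refused whole if a number of a shift passes 5 or a number of a turn 8.59, either way. A call with a gripper value outside its range is refused whole. "grip" is the closure, from -1 (fully open) to 1 (shut), so that 0 is half open, set as the call begins (left out, the last holds). The fingers move at their own pace and stop on an object; the grip force is fixed at half the most. Time passes only in rows, so rows that do not move let the fingers close. It gives the time, the measured TCP pose, the force and the opening at its end, in the units of the state.
- arm.read_state(): the state, without advancing time (a new reading comes with each control period).
- arm.camera(name): name is "scene" or "side" or "wrist"; returns a dict with "frame" (400x640x3 uint8, red, green, blue), "range_z" (400x640 float32, m along the optical axis (not along the pixel's ray), 0 where there is no reading), "camera_matrix" (3x3 intrinsics, pixels), "T" (4x4, takes a point from camera to world coordinates); the wrist camera has in their place "tool_from_camera" (4x4, takes a point from camera to tool coordinates, whose origin is the TCP and whose axes are the flange's). Camera axes: x right, y up, looking along -z (the intrinsics and any distortion apply to the point x, -y, -z); pixel columns grow to the right and rows downward; lengths in m; the calibration is good to about 2 mm. The wrist camera is an equidistant fisheye: a pixel r from the principal point sees the ray r / f radians off the axis. A picture is of the moment at which its call begins: read the wrist's pose just before it.
- arm.sign_off(): hands the job in, once; it reports no verdict.
The state is a dict: "t": time; "q": joint angles; "qd": joint speeds; "joint_torque": joint torques, N m; "position": TCP position; "orientation": TCP orientation; "force": force on the tool from outside, world axes, zero at the start; "wrist_torque": the same for the moment, N m; "width": finger opening in m.
Only numpy, scipy, OpenCV 4.12 (cv2) and the standard library are available. Lean on these libraries where they do the work, as an engineer would, in place of code of your own. Each camera call takes 0.05 s, during which the arm holds its last target.

## Task

Use the ring pliers from the stand to spread the brass spring ring resting on top of the filter-wheel spindle, slide it down round the steel collar, press the sprung wheel down with it and keep pressing while you let the ring close fully into the groove just beneath the collar. Open the ring only as wide as it needs (never beyond 0.5 rad), push gently (never more than 22 N on the wheel) and touch ring and wheel only with the pliers. Then put the pliers back upright in their stand without dropping them, disturbing nothing else.

Things in the scene. Friction and masses are not known exactly. Their poses are not given: they have to be found in the camera images.
- spindle_top (a point): Centre of the flat top of the fixed spindle, z up. From the top down: dark steel pilot 33.6 mm diameter, 8 mm high; steel collar (land) 40 mm diameter, 17.5 mm high, with a flat square-edged top on which the ring rests at first; under it the spindle is 35 mm in diameter: that is the groove, whose lower side is the wheel's top face. White housing below: 150 x 150 mm.
- land_edge (a point): Point on the spindle axis at the height of the collar's lower edge (25.5 mm under spindle_top). The ring, 5 mm thick, is in its groove when its top face is under this edge.
- wheel_top (a point): Centre of the top face of the black filter wheel, 120 mm in diameter, round the spindle. It rests 2.5 mm below the collar's lower edge, so it must be pushed down at least 2.5 mm by the ring to let the ring close under the collar; it then presses the ring up against the collar.
- wheel (a joint): How far the wheel is pushed down, 0 to 0.005 m (hard stop). Spring: 4 N to start it (its weight helps), then 2.2 N per mm: 9.5 N at 2.5 mm, 15 N at 5 mm; beyond that the force rises steeply.
- ring_mid (a point): Centre of the relaxed brass ring, half-way up its 5 mm thickness (fixed to the left half); z up, x towards the lugs. About 55 mm across, two halves hinged at the back (29 mm from the centre at -x), four inner teeth at radius 17.8 mm grip the groove. At +x the halves end in two upright lugs, 10 mm high (5 mm above the ring), 23.5 to 40.5 mm from the centre.
- lug_left (a point): Middle of the left (+y) lug's recess face, half-way up the lug (5 mm under its top), 32 mm from the ring's centre; turns with the left half. Across the gap each lug has a recess for a plier jaw: 12 mm long radially, 2 mm deep, open above and below. Relaxed, the recess faces are 20 mm apart, the lips beside them 16 mm.
- lug_right (a point): Same for the right (-y) lug; belongs to the right half. Each half swings outward about the back hinge, 61 mm from the lugs; the lugs draw about 2.5 mm towards the spindle when spread 0.4 rad.
- ring_spread (a joint): Opening angle between the ring's halves, rad: 0 relaxed, passes over the collar freely from about 0.32, must stay under 0.52. Resting on the collar unspread, it tips if its overhanging lugs are pushed down. Sprung shut: about 3.5 N at the lugs when shut, 8 N at 0.4 rad.
- grip_left (a point): Centre of the left red grip barrel of the pliers (upright, jaws down; z up along the tool, y from right arm to left, x across the tool's plane). Barrels 14 mm diameter, 22 mm long along x, 50 mm above the pivot; free, the pliers measure 66 mm over both. Handles end 20 mm above the barrels' centres. Mass about 0.12 kg.
- grip_right (a point): Centre of the right grip barrel. Squeezing the barrels together (y direction) spreads the jaws below the pivot by about as much; a spring (about 11 N at the barrels, 16 N fully squeezed) shuts the jaws again. Barrels about 35 mm overall when the ring is 0.4 rad open; they take about 25 N then.
- tip_left (a point): Left jaw, at the shoulder that bears on the lug's top: 50 mm below the pivot when shut. From here a blade 8 mm long (below the shoulder), 8 mm wide (x) and 5 mm thick (y) reaches down into the lug's recess; the shoulder stands out sideways over the lug. Shut, the two blades together are about 13 mm wide and the shoulders 31 mm.
- tip_right (a point): Same for the right jaw.
- pliers_pivot (a point): Centre of the pliers' pivot (20 mm disc, 12 mm thick); 58 mm above the tips of the blades when shut.
- pliers_squeeze (a joint): Angle between the pliers' arms, rad: 0 jaws shut and handles apart, about 0.16 when the blades begin to bear on the lugs of the relaxed ring, about 0.58 with the ring 0.4 rad open.
- stand_slot (a point): Middle of the floor of the slot in the aluminium pliers stand (60 x 90 mm, 50 mm high, slot floor 12 mm above the bench); z up, the slot is 12 mm along x and 39 mm along y, with blue lead-in lips up to 60 mm above the bench. The pliers stand in it with their shoulders on two ledges, jaws shut, pivot 60 mm above this point, the tool's y along the slot's y.
- objective_a: Steel microscope objective, 32 mm diameter, 44 mm high, standing, bystander: origin at its underside.
- objective_b: Black objective of the same size, bystander: origin at its underside.
- slide_box: Blue slide box 100 x 85 x 35 mm, bystander: origin at its underside.
- oil_bottle: Small amber bottle, 32 mm diameter, 60 mm high, bystander: origin at its underside.
- dish: Clear dish, 90 mm diameter, 16 mm high, bystander: origin at its underside.
- filter_cube: Black 36 mm filter cube, bystander: origin at its underside.
- driver: Screwdriver 170 mm long, lying, bystander: origin at its underside.
Mind the look-alikes: they are no part of the job. Leave any green or purple look-alike of the part that bears spindle_top alone. Leave any turquoise look-alike of the part that bears grip_left alone.

How it is judged:
By the outcome, as a careful person would: the job done as asked, in the order asked, and still so for the second after the job is handed in, with the robot touching nothing.
It also fails if it takes over 72 s, if anything falls off the work surface, if the arm or the gripper's body presses on something with over 40 N, if the wrist force passes 120 N, or if a joint passes its speed limit or range.

## Working session

There is one attempt and no reset: what is moved stays moved. The work goes in short steps, Python scripts to look and compute and a tool call to move; the robot and the scene stay as the last step left them, time stands still between calls to the robot, and variables do not carry over. Pictures are saved under pics/ and viewed, and the job is handed in when it is done.

Besides the shell and the picture viewer there is one more tool, called after "Call:" as name(argument=value, ...), one argument or row to a line, values as JSON. drive_tool: Moves the arm, as the interface text tells. Its arguments: {"type":"object","properties":{"moves":{"type":"array"},"grip":{"type":"number"}},"required":["moves"]}

```bash
ls; mkdir -p pics
cat > h.py <<'E'
import numpy as np, cv2
from bench import arm
def snap(name,fn):
    s=arm.read_state(); c=arm.camera(name)
    cv2.imwrite('pics/'+fn+'.png',c['frame'][:,:,::-1]); 
    np.savez('pics/'+fn+'.npz',p=s['position'],R=s['orientation'],**{k:v for k,v in c.items()})
    return s,c
E
python3 - <<'E'
from h import *
for n in ['scene','side','wrist']:
    s,c=snap(n,n+'0')
    print(n,c['camera_matrix'],c.get('T',c.get('tool_from_camera')),(c['range_z']>0).mean(),[k for k in c])
print(s, arm.tip_reach)
E
```

```text
pics
scene [[417.50014434   0.         329.12049735]
 [  0.         417.50014434 205.74606545]
 [  0.           0.           1.        ]] [[-0.81256562 -0.40690848  0.41732792  0.95030061]
 [ 0.58285219 -0.57279642  0.57635716  0.61723736]
 [ 0.00451932  0.71156851  0.70260219  0.79110728]
 [ 0.          0.          0.          1.        ]] 0.99605078125 ['frame', 'range_z', 'camera_matrix', 'T']
side [[425.43389318   0.         326.27613583]
 [  0.         425.43389318 195.930306  ]
 [  0.           0.           1.        ]] [[ 0.92036853  0.25103218 -0.29984097  0.15124305]
 [-0.39083995  0.56524675 -0.72645732 -0.85789732]
 [-0.01288003  0.78579829  0.61834873  0.85392484]
 [ 0.          0.          0.          1.        ]] 0.99615625 ['frame', 'range_z', 'camera_matrix', 'T']
wrist [[309.70691629   0.         319.9443813 ]
 [  0.         309.70691629 199.34896177]
 [  0.           0.           1.        ]] [[ 6.24623667e-05  9.57967568e-01  2.86876516e-01  7.32607097e-02]
 [ 9.99999902e-01 -1.85481906e-04  4.01647689e-04  2.59321479e-04]
 [ 4.37975863e-04  2.86876463e-01 -9.57967
[... 242 characters left out ...]
3375463e-05,
        7.79627581e+01, -6.93385361e+00]), 'qd': array([-0.01637283, -0.17991086, -0.10522603, -0.02017438,  0.10595184,
       -0.02871126]), 'joint_torque': array([ 1.47941781e-03, -4.17699802e+01, -2.46406353e+01, -1.86780821e-04,
        5.89715215e-03, -7.95378867e-06]), 'position': array([0.18439534, 0.54416804, 0.24951013]), 'orientation': array([[-9.47081592e-01,  3.20992105e-01, -7.26283187e-04],
       [ 3.20992863e-01,  9.47080400e-01, -1.51581638e-03],
       [ 2.01283480e-04, -1.66873351e-03, -9.99998587e-01]]), 'force': array([ 0.57700059, -0.55906007,  0.30105972]), 'wrist_torque': array([-0.02714279, -0.01131894,  0.01153332]), 'width': 0.08547299030655509} 0.019
```

View pics/scene0.png

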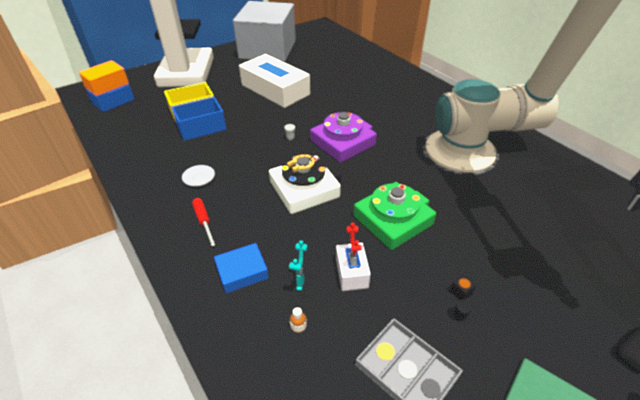

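View pics/side0.png

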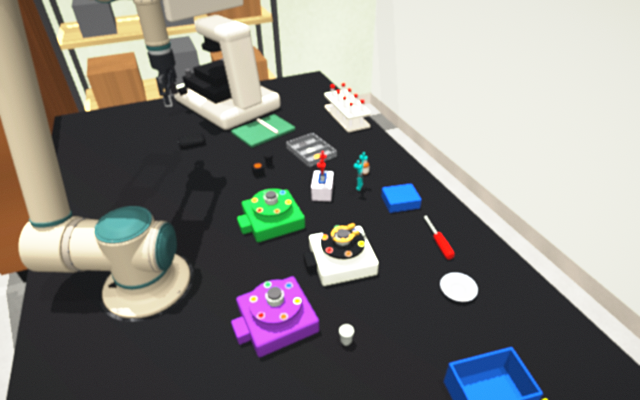

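View pics/wrist0.png

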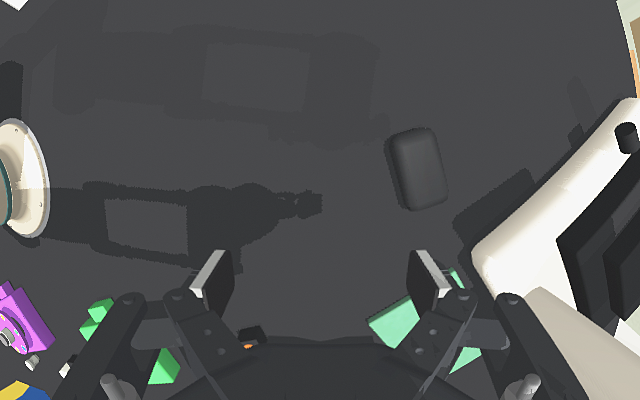

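Candidates in the scene view are the spindles on the white housing (304,170), purple (343,130) and green (395,205). Only the white one carries the brass ring and fits. The pliers are either red (353,240), standing in the aluminium stand, or turquoise (300,265). Red fits. I'll enlarge to confirm and measure.

Run:
```python
import cv2,numpy as np
a=cv2.imread('pics/scene0.png');b=cv2.imread('pics/side0.png')
A=cv2.resize(a[140:300,260:420],None,fx=2.5,fy=2.5,interpolation=cv2.INTER_CUBIC)
B=cv2.resize(b[145:285,300:390],(400*90//140*1+0,400),interpolation=cv2.INTER_CUBIC)
A=cv2.resize(A,(400,400));cv2.imwrite('pics/crop0.png',np.hstack([A,B]))
```

```text
(no output)
```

View pics/crop0.png

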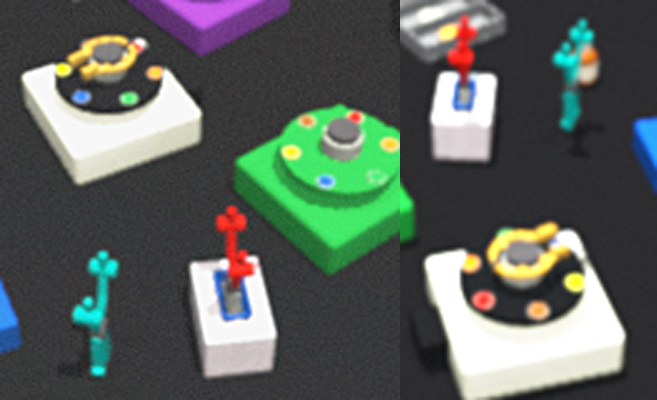

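```bash
cat >> h.py <<'E'
def cloud(fn):
    d=np.load('pics/'+fn+'.npz'); K=d['camera_matrix']; z=d['range_z'].astype(float)
    v,u=np.mgrid[0:400,0:640].astype(float)
    if 'T' in d:
        x=(u-K[0,2])/K[0,0]*z; y=-(v-K[1,2])/K[1,1]*z
        T=d['T']
    else:
        dx,dy=u-K[0,2],v-K[1,2]; r=np.hypot(dx,dy)+1e-9; th=r/K[0,0]
        x=np.tan(th)*dx/r*z; y=-np.tan(th)*dy/r*z
        W=np.eye(4);W[:3,:3]=d['R'];W[:3,3]=d['p'];T=W@d['tool_from_camera']
    P=np.stack([x,y,-z],-1)@T[:3,:3].T+T[:3,3]
    P[z<=0]=np.nan
    return d['frame'],P
def mask(f,name):
    h=cv2.cvtColor(f,cv2.COLOR_RGB2HSV).astype(int);H,S,V=h[...,0],h[...,1],h[...,2]
    return {'red':((H<7)|(H>174))&(S>150)&(V>90),'brass':(H>17)&(H<32)&(S>110)&(V>90),'blue':(H>100)&(H<125)&(S>120)&(V>60),'white':(S<40)&(V>150)}[name]
E
python3 - <<'E'
from h import *
for n in ['scene0','side0']:
    f,P=cloud(n)
    if n=='scene0': R={'pl':(220,295,330,375),'sp':(148,215,262,345)}
    else: R={'pl':(148,205,308,336),'sp':(215,290,305,382)}
    for k,(a,b,c,d) in R.items():
        for m in ['red','brass','blue','white']:
            M=np.zeros(f.shape[:2],bool);M[a:b,c:d]=1;M&=mask(f,m)&~np.isnan(P[...,0])
            Q=P[M]
            if len(Q)>5: print(n,k,m,len(Q),Q.mean(0).round(4),Q.min(0).round(3),Q.max(0).round(3))
E
```

```text
scene0 pl red 229 [0.5578 0.1646 0.1085] [ 0.466  0.052 -0.002] [0.59  0.209 0.143]
scene0 pl blue 82 [0.5708 0.1812 0.0576] [0.552 0.153 0.041] [0.589 0.206 0.063]
scene0 pl white 993 [0.5775 0.1941 0.0399] [ 0.49   0.091 -0.003] [0.614 0.232 0.129]
scene0 sp brass 270 [ 0.5021 -0.1365  0.0878] [ 0.398 -0.271 -0.003] [ 0.545 -0.087  0.107]
scene0 sp blue 16 [ 0.5445 -0.1105  0.0758] [ 0.538 -0.117  0.073] [ 0.551 -0.104  0.077]
scene0 sp white 1693 [ 0.5201 -0.0886  0.0363] [ 0.384 -0.261 -0.004] [ 0.582 -0.041  0.103]
side0 pl red 106 [0.5723 0.1978 0.0964] [ 0.542  0.138 -0.004] [0.639 0.344 0.141]
side0 pl brass 18 [0.6175 0.3545 0.0197] [ 0.564  0.197 -0.002] [0.634 0.393 0.126]
side0 pl blue 26 [0.5604 0.1676 0.0583] [0.545 0.143 0.052] [0.582 0.193 0.073]
side0 pl white 628 [0.5673 0.1964 0.03  ] [ 0.517  0.119 -0.005] [0.687 0.434 0.081]
side0 sp red 17 [ 0.4476 -0.1495  0.0758] [ 0.441 -0.156  0.074] [ 0.455 -0.141  0.078]
side0 sp brass 305 [ 0.5047 -0.126   0.0875] [ 0.449 -0.181 -0.002] [ 0.59  -0.002  0.107]
side0 sp white 1947 [ 0.4803 -0.1682  0.0384] [ 0.411 -0.216 -0.004] [0.603 0.    0.106]
```

The crop shows the white housing with the brass ring, and the red pliers standing in the aluminium stand. Both are confirmed. Next I'll get the axes of the stand and ring and fly over with the wrist camera.

Run:
```python
from h import *
for n in ['scene0','side0']:
    f,P=cloud(n)
    for c,r,z0,z1,nm in [((.567,.18),.09,.046,.054,'standtop'),((.5,-.13),.12,.05,.2,'spall'),((.567,.18),.06,.056,.066,'lips')]:
        M=(np.hypot(P[...,0]-c[0],P[...,1]-c[1])<r)&(P[...,2]>z0)&(P[...,2]<z1)
        Q=P[M]; print(n,nm,len(Q)); 
        if nm=='spall': print(np.histogram(Q[:,2],bins=np.arange(.05,.13,.005)))
        else: print(cv2.minAreaRect((Q[:,:2]*1000).astype(np.float32)), np.median(Q[:,2]))
```

```text
scene0 standtop 607
((566.3784790039062, 178.3172149658203), (92.22222900390625, 60.655242919921875), 61.957759857177734) 0.050190967192783265
scene0 spall 1106
(array([  1,   0,   5,  50, 400, 335,  18,  10,  12, 114, 148,  13,   0,
         0,   0]), array([0.05 , 0.055, 0.06 , 0.065, 0.07 , 0.075, 0.08 , 0.085, 0.09 ,
       0.095, 0.1  , 0.105, 0.11 , 0.115, 0.12 , 0.125]))
scene0 lips 118
((566.1192626953125, 177.8391876220703), (58.474388122558594, 29.138818740844727), 62.73101043701172) 0.05969385302735858
side0 standtop 227
((564.2266235351562, 174.38955688476562), (97.13397216796875, 60.086273193359375), 62.56494903564453) 0.04992660992466269
side0 spall 1266
(array([  1,   0,   2,  54, 498, 370,  18,   4,  22, 124, 156,  17,   0,
         0,   0]), array([0.05 , 0.055, 0.06 , 0.065, 0.07 , 0.075, 0.08 , 0.085, 0.09 ,
       0.095, 0.1  , 0.105, 0.11 , 0.115, 0.12 , 0.125]))
side0 lips 48
((563.7117919921875, 173.61813354492188), (59.942989349365234, 29.238880157470703), 62.02314376831055) 0.05942732834068898
```

Call:
drive_tool(
  moves=[
    [3.6,-3.3,0.2,0,0,0],
    [3.6,-3.3,0.2,0,0,0],
    [3.6,-3.3,0.2,0,0,0],
    [3.6,-3.3,0.2,0,0,0],
    [3.6,-3.3,0.2,0,0,0],
    [3.6,-3.3,0.2,0,0,0],
    [3.6,-3.3,0.2,0,0,0],
    [3.6,-3.3,0.2,0,0,0],
    [3.6,-3.3,0.2,0,0,0],
    [3.6,-3.3,0.2,0,0,0],
    [2.0,-3.0,0,0,0,0],
    [0,0,0,0,0,0],
  ],
  grip=-1,
)

```text
t: 1.35
position: [0.5716, 0.1709, 0.2658]
orientation: [[-0.949, 0.315, -0.004], [0.315, 0.949, -0.003], [0.003, -0.004, -1.0]]
force: [-0.5, -0.0, -0.1]
width: 0.085
```

Run:
```python
from h import *
s,c=snap('wrist','w1'); print(s['position'],s['t'])
f,P=cloud('w1')
M=mask(f,'red')&(np.hypot(P[...,0]-.566,P[...,1]-.177)<.06)&(P[...,2]>.08)
n,l,st,ce=cv2.connectedComponentsWithStats(M.astype(np.uint8))
for i in range(1,n):
    if st[i,4]>30:
        Q=P[l==i]; print(st[i],ce[i].round(1),Q.mean(0).round(4),Q.min(0).round(4),Q.max(0).round(4))
for z0,z1,nm in [(.047,.053,'top'),(.0565,.063,'lips'),(.108,.15,'handles'),(.08,.108,'low')]:
    M=(np.hypot(P[...,0]-.566,P[...,1]-.177)<.07)&(P[...,2]>z0)&(P[...,2]<z1)
    Q=P[M]; print(nm,len(Q),cv2.minAreaRect((Q[:,:2]*1000).astype(np.float32)),np.median(Q[:,2]),Q[:,2].max())
```

```text
[0.57161858 0.17087622 0.26580507] 1.35
[287 167  35  27 497] [299.3 178.4] [0.5535 0.1575 0.1209] [0.5409 0.1439 0.0803] [0.5647 0.1744 0.1417]
[327 172  36  31 510] [348.3 186.1] [0.5736 0.1961 0.1204] [0.5642 0.1789 0.0803] [0.5884 0.2099 0.1425]
top 2353 ((565.1820068359375, 175.8405303955078), (90.74150085449219, 61.620094299316406), 61.956092834472656) 0.04899232721026198 0.05298754198160144
lips 388 ((565.1744384765625, 176.54425048828125), (56.58718490600586, 30.175222396850586), 62.150909423828125) 0.05853151325620676 0.06242173571814397
handles 855 ((564.7357177734375, 176.47511291503906), (65.76676940917969, 22.517789840698242), 62.57319259643555) 0.1265383569331115 0.14249413816288029
low 294 ((564.9260864257812, 176.5923309326172), (38.06379318237305, 11.148412704467773), 56.74733352661133) 0.09054031404380378 0.10771856446411754
```

View pics/w1.png

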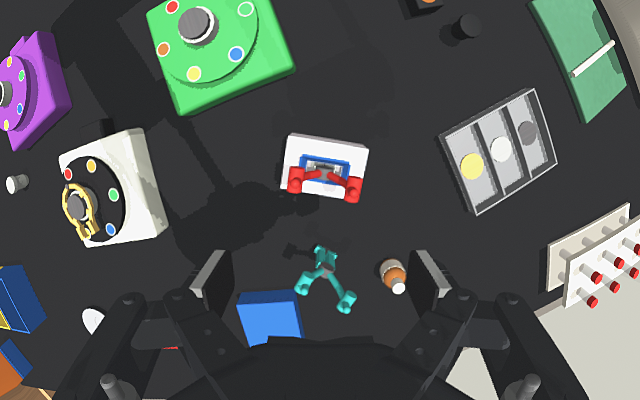

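The wrist view shows the red pliers' barrels at (298,180) and (351,187), in the stand at (325,165). Over both barrels they measure 65.8 x 22.5 mm, centre (0.5648, 0.1765), heading 62.3°, top 0.142. All of this matches the sizes given. Next I'll align and descend above them.

```bash
cat >> h.py <<'E'
from scipy.spatial.transform import Rotation as Ro
def delta(p,head,R=None,s=None):
    s=s or arm.read_state()
    a=np.radians(head); y=np.array([np.cos(a),np.sin(a),0]);z=np.array([0,0,-1.]);x=np.cross(y,z)
    Rt=np.stack([x,y,z],1) if R is None else R
    rv=Ro.from_matrix(Rt@s['orientation'].T).as_rotvec(degrees=True)
    print('t',round(s['t'],2),'d cm',((np.array(p)-s['position'])*100).round(2),'rot',rv.round(2),'F',s['force'].round(1),'w',round(s['width']*1000,1))
E
python3 -c "
from h import *
delta([.5648,.1765,.165],62.3)"
```

```text
t 1.4 d cm [ -0.56   0.38 -10.08] rot [ 0.03 -0.3  -9.42] F [-0.1 -0.1  0.4] w 85.4
```

Call:
drive_tool(
  moves=[
    [-0.2,0.1,-2,0,-0.1,-3],
    [-0.2,0.1,-2,0,-0.1,-3],
    [-0.16,0.1,-2,0,-0.1,-3.4],
    [0,0.08,-2,0,0,0],
    [0,0,-2,0,0,0],
    [0,0,0,0,0,0],
  ],
)

```text
t: 2.0
position: [0.5585, 0.1828, 0.1627]
orientation: [[-0.884, 0.467, -0.003], [0.467, 0.884, 0.004], [0.005, 0.002, -1.0]]
force: [0.4, -0.4, -0.7]
width: 0.0855
```

Run:
```python
from h import *
s,c=snap('wrist','w2')
delta([.5648,.1765,.115],62.3)
f,P=cloud('w2')
for z0,z1,nm in [(.047,.053,'top'),(.0565,.063,'lips'),(.108,.15,'handles')]:
    M=(np.hypot(P[...,0]-.566,P[...,1]-.177)<.07)&(P[...,2]>z0)&(P[...,2]<z1)
    if nm=='handles': M&=mask(f,'red')
    Q=P[M]; print(nm,len(Q),cv2.minAreaRect((Q[:,:2]*1000).astype(np.float32)),np.median(Q[:,2]),Q[:,2].max())
```

```text
t 2.05 d cm [ 0.53 -0.66 -4.92] rot [-0.24 -0.04  0.15] F [-0.2 -0.2 -0.2] w 85.5
top 4626 ((565.1637573242188, 176.02212524414062), (90.60995483398438, 60.88249206542969), 62.08805465698242) 0.049021578382096684 0.05299714226529548
lips 737 ((565.0260009765625, 176.3595428466797), (56.009765625, 29.133390426635742), 62.054569244384766) 0.05854990376785307 0.0629788863649948
handles 1895 ((564.9515380859375, 176.53887939453125), (65.83812713623047, 22.796384811401367), 62.15445327758789) 0.12654740369457335 0.14250724674155005
```

View pics/w2.png

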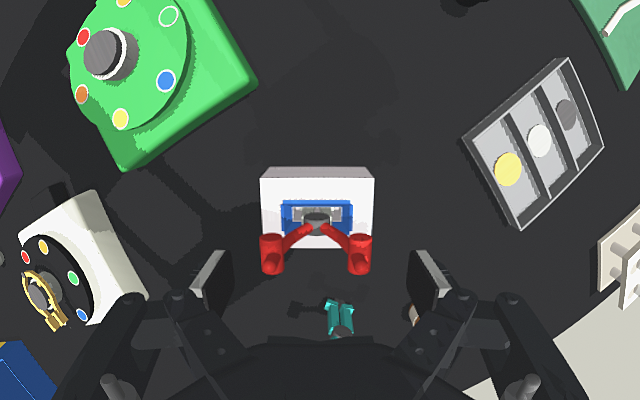

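The barrels are at (271,253) and (358,253). I'll correct the xy first, then descend.

Call:
drive_tool(
  moves=[
    [0.5,-0.6,0,-0.2,0,0.1],
    [0,0,0,0,0,0],
    [0,0,0,0,0,0],
  ],
)

```text
t: 2.35
position: [0.5659, 0.1784, 0.1676]
orientation: [[-0.886, 0.464, 0.004], [0.464, 0.886, 0.002], [-0.003, 0.004, -1.0]]
force: [-0.3, -0.6, 0.1]
width: 0.0855
```

```bash
python3 -c "
from h import *
delta([.5649,.1765,.115],62.2)"
```

```text
t 2.35 d cm [-0.1  -0.19 -5.26] rot [-0.1   0.26 -0.17] F [-0.3 -0.6  0.1] w 85.5
```

```bash
python3 -c "
from h import *
for i in range(3): 
  print(arm.read_state()['position']); 
"
```

```text
[0.56593951 0.17837789 0.16756817]
[0.56593951 0.17837789 0.16756817]
[0.56593951 0.17837789 0.16756817]
```

Call:
drive_tool(
  moves=[
    [0,0,0,0,0,0],
    [0,0,0,0,0,0],
  ],
)

```text
t: 2.55
position: [0.5668, 0.1784, 0.1691]
orientation: [[-0.886, 0.464, 0.007], [0.464, 0.886, 0.002], [-0.005, 0.006, -1.0]]
force: [-0.1, -0.1, -0.4]
width: 0.0854
```

Call:
drive_tool(
  moves=[
    [0,0,0,0,0,0],
    [0,0,0,0,0,0],
  ],
)

```text
t: 2.75
position: [0.5671, 0.1784, 0.1697]
orientation: [[-0.886, 0.464, 0.008], [0.464, 0.886, 0.003], [-0.006, 0.006, -1.0]]
force: [-0.3, 0.4, -0.3]
width: 0.0853
```

Call:
drive_tool(
  moves=[
    [-0.22,-0.19,-0.5,-0.2,0.4,-0.1],
    [0,0,-0.5,0,0,0],
    [0,0,0,0,0,0],
  ],
)

```text
t: 3.05
position: [0.5644, 0.1762, 0.1587]
orientation: [[-0.885, 0.466, 0.0], [0.466, 0.885, -0.001], [-0.001, -0.001, -1.0]]
force: [-0.1, 0.2, -0.1]
width: 0.0855
```

```bash
python3 -c "
from h import *
delta([.5649,.1765,.115],62.2)"
```

```text
t 3.05 d cm [ 0.05  0.03 -4.37] rot [ 0.07  0.01 -0.02] F [-0.1  0.2 -0.1] w 85.5
```

Call:
drive_tool(
  moves=[
    [0,0,-0.9,0,0,0],
    [0,0,-0.9,0,0,0],
    [0,0,-0.9,0,0,0],
    [0,0,-0.9,0,0,0],
    [0,0,-0.4,0,0,0],
    [0,0,0,0,0,0],
  ],
)

```text
t: 3.65
position: [0.5634, 0.176, 0.1135]
orientation: [[-0.885, 0.466, -0.003], [0.466, 0.885, -0.002], [0.002, -0.003, -1.0]]
force: [-0.1, 0.2, -0.7]
width: 0.0856
```

```bash
python3 -c "
from h import *
delta([.5649,.1765,.115],62.2)
snap('wrist','w3')"
```

```text
t 3.65 d cm [0.15 0.05 0.15] rot [ 0.1  -0.17 -0.02] F [-0.1  0.2 -0.7] w 85.6
```

View pics/w3.png

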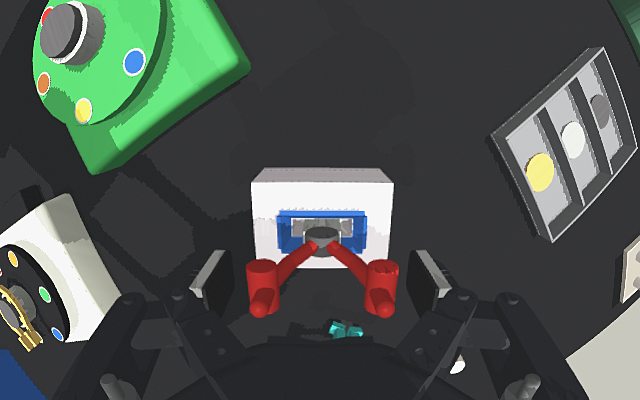

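The barrels (263,285) and (380,285) are centred between the pads (205,275) and (425,275). I'll close gradually.

Call:
drive_tool(
  moves=[
    [0.15,0.05,0.1,0.1,-0.15,0],
    [0,0,0,0,0,0],
    [0,0,0,0,0,0],
    [0,0,0,0,0,0],
  ],
  grip=-0.6,
)

```text
t: 4.1
position: [0.5662, 0.1768, 0.1162]
orientation: [[-0.885, 0.466, 0.003], [0.466, 0.885, 0.001], [-0.002, 0.002, -1.0]]
force: [-0.5, -1.5, 0.4]
width: 0.0684
```

```bash
python3 -c "
from h import *
delta([.5649,.1765,.115],62.2)"
```

```text
t 4.1 d cm [-0.13 -0.03 -0.12] rot [-0.04  0.18 -0.02] F [-0.5 -1.5  0.4] w 68.4
```

Call:
drive_tool(
  moves=[
    [-0.12,0,-0.1,0,0.15,0],
    [0,0,0,0,0,0],
    [0,0,0,0,0,0],
    [0,0,0,0,0,0],
  ],
  grip=-0.46,
)

```text
t: 4.5
position: [0.5659, 0.1758, 0.1179]
orientation: [[-0.885, 0.466, 0.004], [0.466, 0.885, -0.001], [-0.004, 0.001, -1.0]]
force: [-0.2, 0.2, -1.0]
width: 0.0621
```

```bash
python3 -c "
from h import *
delta([.5649,.1765,.115],62.2)
snap('wrist','w4')"
```

```text
t 4.5 d cm [-0.1   0.07 -0.29] rot [ 0.05  0.23 -0.06] F [-0.2  0.2 -1. ] w 62.1
```

View pics/w4.png

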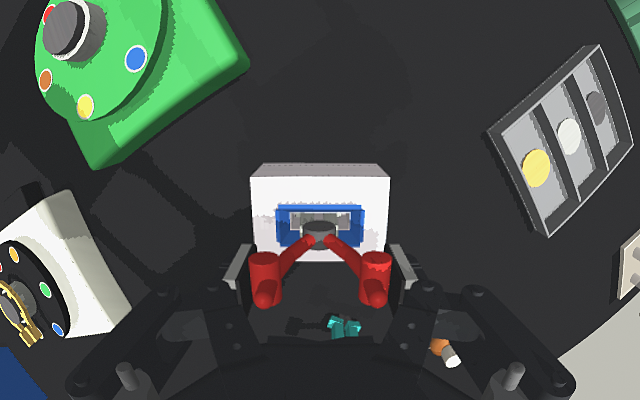

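Both pads (238,275) and (400,270) are on the barrels. Now a straight lift.

Call:
drive_tool(
  moves=[
    [-0.05,0.05,0.3,0,0.1,0],
    [0,0,0.5,0,0,0],
    [0,0,0.8,0,0,0],
    [0,0,0.8,0,0,0],
    [0,0,0.8,0,0,0],
    [0,0,0.8,0,0,0],
    [0,0,0.8,0,0,0],
    [0,0,0.8,0,0,0],
    [0,0,0.8,0,0,0],
    [0,0,0.4,0,0,0],
    [0,0,0,0,0,0],
  ],
)

```text
t: 5.65
position: [0.5654, 0.1767, 0.1925]
orientation: [[-0.885, 0.465, 0.003], [0.465, 0.885, -0.0], [-0.003, 0.001, -1.0]]
force: [0.2, -0.1, -1.4]
width: 0.0624
```

```bash
python3 -c "
from h import *
delta([.5649,.1765,.185],62.2)
snap('wrist','w5');snap('scene','s5')
import cv2
a=cv2.imread('pics/w5.png');b=cv2.imread('pics/s5.png')[150:310,260:440]
cv2.imwrite('pics/c5.png',np.hstack([a[130:400,180:460],cv2.resize(b,(304,270),interpolation=cv2.INTER_CUBIC)]))"
```

```text
t 5.65 d cm [-0.05 -0.02 -0.75] rot [ 0.02  0.17 -0.07] F [ 0.2 -0.1 -1.4] w 62.4
```

View pics/c5.png

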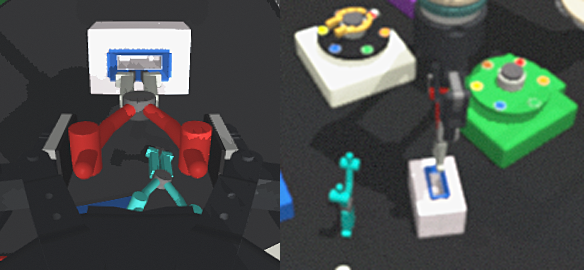

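The pliers are held, clear of the stand, with the jaws shut. Now to measure the ring and the spindle axis.

Run:
```python
from h import *
for n in ['scene0','side0','w1','w2','w5']:
    f,P=cloud(n)
    M=(np.hypot(P[...,0]-.5,P[...,1]+.13)<.06)&(P[...,2]>.088)&(P[...,2]<.12)
    B=M&mask(f,'brass'); G=M&~mask(f,'brass')
    Q=P[B]; g=P[G]
    print(n,len(Q),len(g))
    if len(Q)<20: continue
    print(' brass rect',cv2.minAreaRect((Q[:,:2]*1000).astype(np.float32)),np.percentile(Q[:,2],[5,50,95]).round(4))
    hi=Q[Q[:,2]>np.percentile(Q[:,2],90)]
    print(' high',hi.mean(0).round(4)); 
    print(' brass circ',cv2.minEnclosingCircle((Q[Q[:,2]<.103][:,:2]*1000).astype(np.float32)))
    t=g[g[:,2]>.098]
    print(' steel',len(t),t.mean(0).round(4) if len(t) else 0,np.percentile(g[:,2],[5,50,95]).round(4))
    H=P[(np.hypot(P[...,0]-.5,P[...,1]+.13)<.12)&(P[...,2]>.04)&(P[...,2]<.068)&mask(f,'white')]
    if len(H)>50: print(' housing',cv2.minAreaRect((H[:,:2]*1000).astype(np.float32)),np.median(H[:,2]))
a=cv2.imread('pics/scene0.png')[145:195,270:335];b=cv2.imread('pics/side0.png')[215:265,312:377];c=cv2.imread('pics/w1.png')[170:250,50:130]
cv2.imwrite('pics/r0.png',np.hstack([cv2.resize(q,(260,260),interpolation=cv2.INTER_CUBIC) for q in (a,b,c)]))
```

```text
scene0 178 113
 brass rect ((503.99237060546875, -125.65199279785156), (68.29521942138672, 57.812992095947266), 4.041873455047607) [0.095  0.0995 0.1054]
 high [ 0.5295 -0.1247  0.1055]
 brass circ ((504.5103454589844, -125.82323455810547), 35.6867790222168)
 steel 98 [ 0.4968 -0.1247  0.1024] [0.0949 0.1022 0.1043]
 housing ((498.05352783203125, -124.43679809570312), (149.52789306640625, 150.46424865722656), 81.47877502441406) 0.04540836483548438
side0 177 142
 brass rect ((499.5647888183594, -132.7703857421875), (56.90054702758789, 70.24816131591797), 83.0205307006836) [0.095  0.0994 0.1044]
 high [ 0.5196 -0.1222  0.1049]
 brass circ ((499.9681091308594, -130.14662170410156), 36.03190994262695)
 steel 119 [ 0.497  -0.1355  0.1023] [0.0938 0.1018 0.1053]
 housing ((494.8419494628906, -132.05735778808594), (150.77174377441406, 150.21405029296875), 81.70488739013672) 0.04529140059844439
w1 403 774
 brass rect ((503.0819091796875, -126.7435531616211), (71.75447845458984, 56.91349792480469), 15.08584213256836) [0.0944 0.0983 0.1038]
 high [ 0.5286 -0.1248  0.1039]
 brass circ ((502.499
[... 434 characters left out ...]
irc ((502.7431640625, -125.66165161132812), 36.717811584472656)
 steel 668 [ 0.4979 -0.126   0.101 ] [0.0942 0.1007 0.1039]
 housing ((496.0106506347656, -126.67288208007812), (149.09793090820312, 148.53414916992188), 82.10433197021484) 0.04487985881443446
w5 475 788
 brass rect ((501.9840087890625, -128.03627014160156), (70.39009094238281, 56.734214782714844), 2.920837163925171) [0.0946 0.0982 0.1037]
 high [ 0.5278 -0.123   0.1036]
 brass circ ((503.16748046875, -125.85338592529297), 36.52914047241211)
 steel 678 [ 0.498  -0.1261  0.1011] [0.0943 0.1008 0.1039]
 housing ((496.0363464355469, -127.66409301757812), (150.8261260986328, 148.5821533203125), 81.6366195678711) 0.044872685449557026
```

View pics/r0.png

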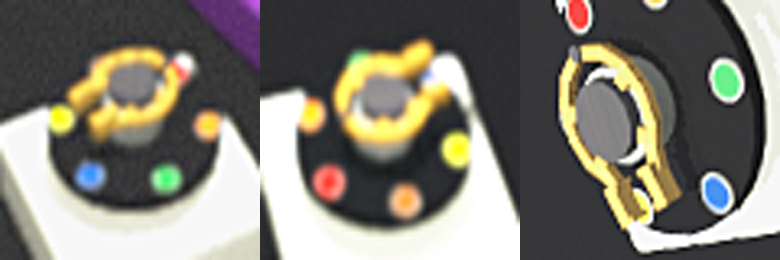

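Three views agree that the ring centre is about (0.497, -0.126), with the lugs towards +x (heading about 5°), lug tops at about 0.1045 and housing at 0.045. I'll carry the pliers over and look closer.

Call:
drive_tool(
  moves=[
    [0,0,2,0,0,0],
    [0,0,2.5,0,0,0],
    [0.1,-2.5,0.3,0,0,3],
    [0.1,-3.5,0,0,0,4],
    [0.1,-3.5,0,0,0,4],
    [0.1,-3.5,0,0,0,4],
    [0.1,-3.5,0,0,0,4],
    [0.1,-3.5,0,0,0,4],
    [0.1,-3.5,0,0,0,4],
    [0.1,-3,0,0,0,3],
    [0.1,-1.5,0,0,0,2],
    [0,0,0,0,0,0],
  ],
)

```text
t: 6.95
position: [0.5694, -0.113, 0.2334]
orientation: [[-0.995, -0.101, -0.012], [-0.101, 0.995, -0.003], [0.012, -0.002, -1.0]]
force: [-0.6, 0.5, -0.8]
width: 0.0625
```

Call:
drive_tool(
  moves=[
    [0,0,0,0,0,0],
    [0,0,0,0,0,0],
  ],
)

```text
t: 7.15
position: [0.5688, -0.1118, 0.2325]
orientation: [[-0.995, -0.099, -0.014], [-0.099, 0.995, -0.001], [0.014, 0.0, -1.0]]
force: [0.1, 0.5, -1.8]
width: 0.0625
```

```bash
python3 -c "
from h import *
print(arm.read_state()['q'].round(1))
delta([.577,-.119,.24],95)
snap('wrist','w6')"
```

```text
[ -17.8   17.2   86.8   -0.3   76.7 -113.4]
t 7.15 d cm [ 0.82 -0.72  0.75] rot [ 0.07 -0.78 -0.68] F [ 0.1  0.5 -1.8] w 62.5
```

View pics/w6.png

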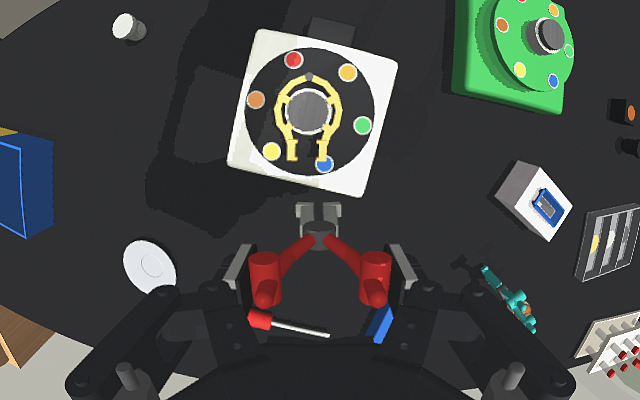

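The wrist view shows the ring round the spindle (308,112), the hinge at (309,77) and the lugs at (292,152) and (322,152). In the hand, the pliers' pivot is at (319,233) and the shoulders at (306,213) and (333,213). I'll compute positions from these.

```bash
cat > ring.py <<'E'
from h import *
import sys
def ana(n):
    f,P=cloud(n)
    near=(np.hypot(P[...,0]-.5,P[...,1]+.126)<.055)
    M=near&(P[...,2]>.085)&(P[...,2]<.12)
    B=M&mask(f,'brass'); Q=P[B]
    print('brass',len(Q),cv2.minAreaRect((Q[:,:2]*1000).astype(np.float32)),np.percentile(Q[:,2],[1,5,25,50,75,95,99]).round(4))
    # steel top: grey, highest near centre
    S=M&~mask(f,'brass')&(np.hypot(P[...,0]-.497,P[...,1]+.126)<.02)&(P[...,2]>.098)
    s=P[S]; print('steel top',len(s),s.mean(0).round(4),cv2.minEnclosingCircle((s[:,:2]*1000).astype(np.float32)),np.percentile(s[:,2],[5,50,95]).round(4))
    ring=Q[(Q[:,2]<.1005)]
    L=Q[(Q[:,2]>.1015)&(Q[:,0]>.51)]
    for sgn in (1,-1):
        l=L[(L[:,1]+.124)*sgn>0]
        if len(l)>5: print('lug',sgn,len(l),l.mean(0).round(4),cv2.minAreaRect((l[:,:2]*1000).astype(np.float32)))
    k=Q[Q[:,0]<.515]; 
    # circle fit outer
    h=cv2.convexHull((k[:,:2]*1000).astype(np.float32))[:,0]
    A=np.c_[2*h,np.ones(len(h))]; x=np.linalg.lstsq(A,(h**2).sum(1),rcond=None)[0]
    print('outer circ',x[:2].round(1),np.sqrt(x[2]+x[:2]@x[:2]).round(2))
    W=P[near&(P[...,2]>.065)&(P[...,2]<.082)]
    print('wheel z',np.median(W[:,2]).round(4))
    print('housing', end=' ')
    H=P[(np.hypot(P[...,0]-.497,P[...,1]+.126)<.12)&(P[...,2]>.04)&(P[...,2]<.05)&mask(f,'white')]
    print(cv2.minAreaRect((H[:,:2]*1000).astype(np.float32)))
    return f,P
if __name__=='__main__': ana(sys.argv[1])
E
python3 ring.py w6
python3 - <<'E'
from h import *
f,P=cloud('w6'); d=np.load('pics/w6.npz')
T=(P-d['p'])@d['R']   # tool frame
c=np.nan_to_num(T)
print('R',d['R'].round(4))
for nm,(r0,r1,c0,c1) in {'pliers':(195,315,240,400)}.items():
    M=np.zeros(T.shape[:2],bool);M[r0:r1,c0:c1]=1
    M&=(c[...,2]>-.03)&(c[...,2]<.125)&(abs(c[...,0])<.03)&(abs(c[...,1])<.04)
    red=M&mask(f,'red'); gr=M&~mask(f,'red')
    for s in (1,-1):
        q=c[red&(c[...,1]*s>.018)]; print('barrel',s,len(q),q.min(0).round(4),q.max(0).round(4),q.mean(0).round(4))
    g=c[gr&(abs(c[...,1])<.02)]; print('grey',len(g))
    for z0 in np.arange(.03,.12,.01):
        q=g[(g[:,2]>z0)&(g[:,2]<z0+.01)]
        if len(q)>3: print(z0.round(3),len(q),q.min(0).round(4),q.max(0).round(4),np.median(q,0).round(4))
E
```

```text
brass 749 ((501.7606506347656, -128.2074737548828), (70.39053344726562, 54.495933532714844), 5.536504745483398) [0.0947 0.0967 0.0984 0.0991 0.1007 0.1045 0.1051]
steel top 1309 [ 0.4964 -0.1285  0.1019] ((497.06500244140625, -125.8856430053711), 19.87430191040039) [0.1007 0.1019 0.1031]
lug 1 135 [ 0.5282 -0.1142  0.1039] ((527.4340209960938, -114.85487365722656), (16.681447982788086, 6.572881698608398), 5.833931922912598)
lug -1 43 [ 0.5313 -0.1369  0.104 ] ((529.262939453125, -137.64712524414062), (16.56571388244629, 5.825887203216553), 1.6578543186187744)
outer circ [ 494.9 -128.9] 27.75
wheel z 0.0741
housing ((496.55841064453125, -128.96791076660156), (149.24716186523438, 149.3096160888672), 81.72855377197266)
R [[-9.950e-01 -9.900e-02 -1.360e-02]
 [-9.900e-02  9.951e-01 -1.300e-03]
 [ 1.370e-02  1.000e-04 -9.999e-01]]
barrel 1 1614 [-0.0106  0.018  -0.0242] [0.0122 0.0316 0.0188] [ 0.005   0.0232 -0.01  ]
barrel -1 1515 [-0.011  -0.0312 -0.0249] [ 0.0122 -0.018   0.0175] [ 0.0052 -0.0231 -0.0112]
grey 1586
0.03 326 [-0.0058 -0.0122  0.0313] [0.0073 0.0117 0.04  ] [ 0.0031 -0.0003  0.0378]
0.04 285 [-0.003  -0.0119  0.04  ] [0.0073 0.0111 0.05  ] [ 0.0063 -0.0009  0.0455]
0.05 193 [-0.0027 -0.0122  0.05  ] [0.0069 0.0114 0.0599] [0.0057 0.0009 0.0537]
0.06 145 [ 0.0045 -0.0128  0.06  ] [0.0064 0.0108 0.0698] [ 0.0055 -0.0041  0.0659]
0.07 101 [ 0.0046 -0.0128  0.0701] [0.0064 0.0111 0.08  ] [0.0056 0.0029 0.0754]
0.08 152 [-0.004  -0.0173  0.08  ] [0.0063 0.0148 0.09  ] [ 0.0055 -0.0061  0.0861]
0.09 228 [-0.0044 -0.0179  0.09  ] [0.0065 0.015  0.0997] [0.0047 0.0018 0.092 ]
0.1 59 [-0.0031 -0.0088  0.1   ] [0.0049 0.0063 0.1054] [0.0036 0.0003 0.1029]
```

Ring pose from the lugs, housing and steel top, all in the same view as the blades:
- **Lug midpoint:** (0.5283, -0.1262), 32.0 mm from the centre.
- **Heading:** 5°.
- **Lug tops:** 0.1045, matching the stack-up.

Pliers in the tool frame: blade centre about (+0.9, -1.3) mm, tip 105 mm ahead. I'll move over the lugs and ease the grip so the blades shut a little more.

Call:
drive_tool(
  moves=[
    [-0.8,-0.26,-0.1,0,-0.2,-0.2],
    [-0.8,-0.26,-0.1,0,-0.2,-0.2],
    [-0.8,-0.26,-0.2,0,-0.2,-0.2],
    [-0.8,-0.26,-0.2,0,-0.2,-0.1],
    [-0.5,-0.2,-0.1,0,0,0],
    [0,0,0,0,0,0],
    [0,0,0,0,0,0],
  ],
  grip=-0.51,
)

```text
t: 7.9
position: [0.5269, -0.1218, 0.2253]
orientation: [[-0.996, -0.089, 0.001], [-0.089, 0.996, -0.001], [-0.001, -0.001, -1.0]]
force: [-0.4, -0.3, -1.0]
width: 0.0649
```

```bash
python3 -c "
from h import *
delta([.5291,-.1248,.218],95)
snap('wrist','w7');snap('side','d7')
a=cv2.imread('pics/w7.png')[100:320,220:420];b=cv2.imread('pics/d7.png')[170:290,290:400]
cv2.imwrite('pics/c7.png',np.hstack([cv2.resize(a,(400,440)),cv2.resize(b,(400,440),interpolation=cv2.INTER_CUBIC)]))"; python3 ring.py w7
```

```text
t 7.9 d cm [ 0.22 -0.3  -0.73] rot [ 0.03  0.05 -0.12] F [-0.4 -0.3 -1. ] w 64.9
brass 1095 ((499.0370178222656, -128.18060302734375), (64.43561553955078, 54.961551666259766), 18.9301815032959) [0.0947 0.0972 0.0985 0.0991 0.0999 0.1043 0.105 ]
steel top 1306 [ 0.4962 -0.1289  0.1019] ((496.8145751953125, -125.9347915649414), 19.651208877563477) [0.1007 0.102  0.103 ]
lug 1 89 [ 0.5228 -0.1143  0.1038] ((523.4229125976562, -114.86668395996094), (9.14321231842041, 7.441889762878418), 4.996622085571289)
lug -1 111 [ 0.526  -0.1396  0.1038] ((528.793212890625, -138.39837646484375), (17.19963264465332, 7.496923923492432), 4.137880802154541)
outer circ [ 494.9 -128.9] 27.86
wheel z 0.0741
housing ((496.3517761230469, -128.77392578125), (149.21910095214844, 149.12301635742188), 81.69670867919922)
```

View pics/c7.png

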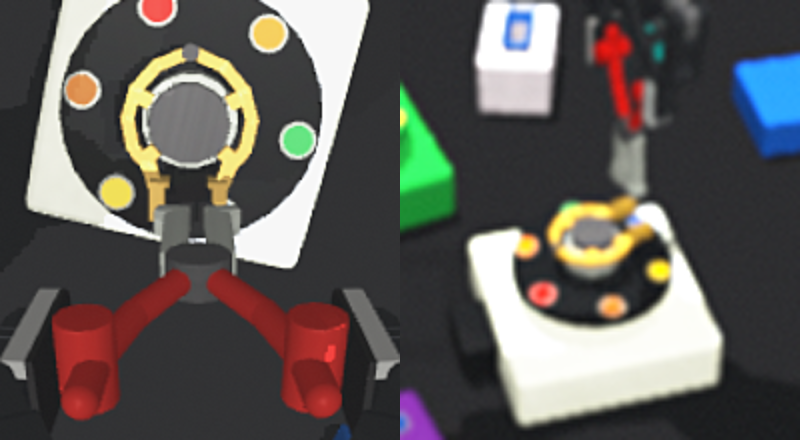

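The view shows the blades coming down just beyond the lugs, and the same ring pose again. I'll re-measure the blades in the tool frame at this grip.

```bash
cat > pl.py <<'E'
from h import *
import sys
def pl(n):
    f,P=cloud(n); d=np.load('pics/'+n+'.npz')
    c=np.nan_to_num((P-d['p'])@d['R'])
    M=(c[...,2]>-.03)&(c[...,2]<.112)&(abs(c[...,0])<.03)&(abs(c[...,1])<.045)
    red=M&mask(f,'red')
    for s in (1,-1):
        q=c[red&(c[...,1]*s>.01)]; print('barrel',s,q.min(0).round(4),q.max(0).round(4))
    g=c[M&~mask(f,'red')&~mask(f,'brass')&(abs(c[...,1])<.024)&(c[...,0]<.014)]
    for z0 in np.arange(.03,.112,.005):
        q=g[(g[:,2]>z0)&(g[:,2]<z0+.005)]
        if len(q)>3: print(z0.round(3),len(q),q.min(0).round(4),q.max(0).round(4),'mid y',((q.min(0)+q.max(0))/2)[1].round(4))
if __name__=='__main__': pl(sys.argv[1])
E
python3 pl.py w7
```

```text
barrel 1 [-0.0105  0.01   -0.0248] [0.0122 0.0326 0.0498]
barrel -1 [-0.0107 -0.0321 -0.0254] [ 0.0121 -0.0101  0.0329]
0.03 12 [-0.0044 -0.0127  0.0305] [0.005  0.0091 0.035 ] mid y -0.0018
0.035 356 [-0.0055 -0.0092  0.035 ] [0.0074 0.0087 0.04  ] mid y -0.0003
0.04 132 [ 0.0005 -0.0103  0.04  ] [0.0071 0.0091 0.045 ] mid y -0.0006
0.045 166 [-0.0028 -0.0118  0.0451] [0.0074 0.0112 0.05  ] mid y -0.0003
0.05 84 [-0.0026 -0.0119  0.05  ] [0.0068 0.0113 0.055 ] mid y -0.0003
0.055 85 [ 0.0044 -0.0121  0.055 ] [0.0065 0.0102 0.0599] mid y -0.001
0.06 59 [ 0.0047 -0.0119  0.06  ] [0.0062 0.0105 0.0646] mid y -0.0007
0.065 79 [ 0.0045 -0.0122  0.0652] [0.0065 0.0107 0.0698] mid y -0.0008
0.07 54 [ 0.0052 -0.0125  0.07  ] [0.0061 0.0104 0.0748] mid y -0.0011
0.075 48 [ 0.0046 -0.0128  0.075 ] [0.0058 0.0105 0.0799] mid y -0.0011
0.08 71 [ 0.0047 -0.0124  0.08  ] [0.0063 0.0107 0.0843] mid y -0.0008
0.085 129 [-0.0039 -0.0165  0.0851] [0.006  0.0141 0.09  ] mid y -0.0012
0.09 143 [-0.0037 -0.0172  0.09  ] [0.0066 0.0148 0.095 ] mid y -0.0012
0.095 67 [-0.0028 -0.0153  0.0951] [0.0059 0.0136 0.0991] mid y -0.0008
0.1 32 [-0.0032 -0.0065  0.1005] [0.0051 0.0041 0.1037] mid y -0.0012
```

Call:
drive_tool(
  moves=[
    [0.2,-0.3,-0.2,0,0,-0.1],
    [0,0,-0.1,0,0,0],
    [0,0,-0.1,0,0,0],
  ],
)

```text
t: 8.3
position: [0.5306, -0.1251, 0.2211]
orientation: [[-0.996, -0.088, 0.002], [-0.088, 0.996, -0.001], [-0.002, -0.001, -1.0]]
force: [-0.2, 0.7, -0.9]
width: 0.0641
```

```bash
python3 -c "
from h import *
delta([.5291,-.1250,.2035],95)"
```

```text
t 8.3 d cm [-0.15  0.01 -1.76] rot [ 0.05  0.11 -0.05] F [-0.2  0.7 -0.9] w 64.1
```

Call:
drive_tool(
  moves=[
    [-0.12,0,-0.3,0,0.1,0],
    [0,0,-0.3,0,0,0],
    [0,0,-0.1,0,0,0],
    [0,0,0,0,0,0],
  ],
)

```text
t: 8.7
position: [0.5293, -0.125, 0.2127]
orientation: [[-0.996, -0.088, -0.001], [-0.088, 0.996, -0.0], [0.001, -0.0, -1.0]]
force: [-0.4, -0.9, -0.9]
width: 0.0647
```

```bash
python3 -c "
from h import *
delta([.5291,-.1250,.2035],95)
snap('wrist','w8')
a=cv2.imread('pics/w8.png')[110:260,260:380]
cv2.imwrite('pics/c8.png',cv2.resize(a,(480,600),interpolation=cv2.INTER_CUBIC))"; python3 pl.py w8|tail -6
```

```text
t 8.7 d cm [-0.02 -0.   -0.92] rot [ 0.02 -0.07 -0.06] F [-0.4 -0.9 -0.9] w 64.7
0.08 70 [ 0.0047 -0.0124  0.0801] [0.0063 0.0107 0.0849] mid y -0.0009
0.085 120 [-0.0039 -0.017   0.0858] [0.0059 0.0141 0.09  ] mid y -0.0015
0.09 161 [-0.0042 -0.0172  0.09  ] [0.0064 0.0148 0.095 ] mid y -0.0012
0.095 60 [-0.003 -0.013  0.095] [0.006  0.0114 0.0992] mid y -0.0008
0.1 33 [-0.003  -0.0065  0.1004] [0.0051 0.0048 0.1039] mid y -0.0009
0.105 11 [0.0074 0.0073 0.1075] [0.0085 0.0127 0.1092] mid y 0.01
```

View pics/c8.png

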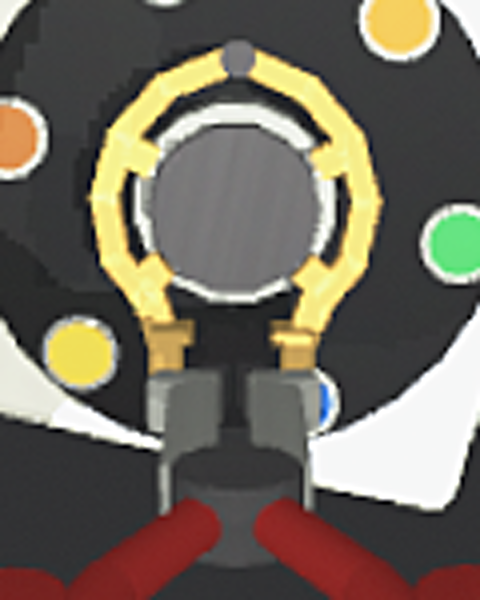

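The shoulders (147–320) are centred on the lugs (148–316). I'll descend into the recesses in small steps.

Call:
drive_tool(
  moves=[
    [0,0,-0.2,0,0,0],
    [0,0,-0.2,0,0,0],
    [0,0,-0.1,0,0,0],
  ],
)

```text
t: 9.05
position: [0.5295, -0.125, 0.2077]
orientation: [[-0.996, -0.088, -0.0], [-0.088, 0.996, -0.001], [0.0, -0.001, -1.0]]
force: [-0.5, -0.8, -1.3]
width: 0.0645
```

```bash
python3 -c "
from h import *
delta([.5291,-.1250,.2035],95)"
```

```text
t 9.05 d cm [-0.04 -0.   -0.42] rot [ 0.04 -0.02 -0.07] F [-0.5 -0.8 -1.3] w 64.5
```

Call:
drive_tool(
  moves=[
    [-0.03,0,-0.2,0,0,0],
    [0,0,-0.15,0,0,0],
    [0,0,0,0,0,0],
  ],
)

```text
t: 9.35
position: [0.529, -0.1249, 0.2038]
orientation: [[-0.996, -0.088, -0.001], [-0.088, 0.996, -0.001], [0.001, -0.0, -1.0]]
force: [-0.1, -0.2, -0.4]
width: 0.0646
```

```bash
python3 -c "
from h import *
delta([.5291,-.1250,.2035],95)
snap('wrist','w9');snap('side','d9')
a=cv2.imread('pics/w9.png')[110:260,260:380];b=cv2.imread('pics/d9.png')[170:290,300:396]
cv2.imwrite('pics/c9.png',np.hstack([cv2.resize(q,(400,500),interpolation=cv2.INTER_CUBIC) for q in (a,b)]))"
```

```text
t 9.35 d cm [ 0.01 -0.01 -0.03] rot [ 0.03 -0.03 -0.07] F [-0.1 -0.2 -0.4] w 64.6
```

View pics/c9.png

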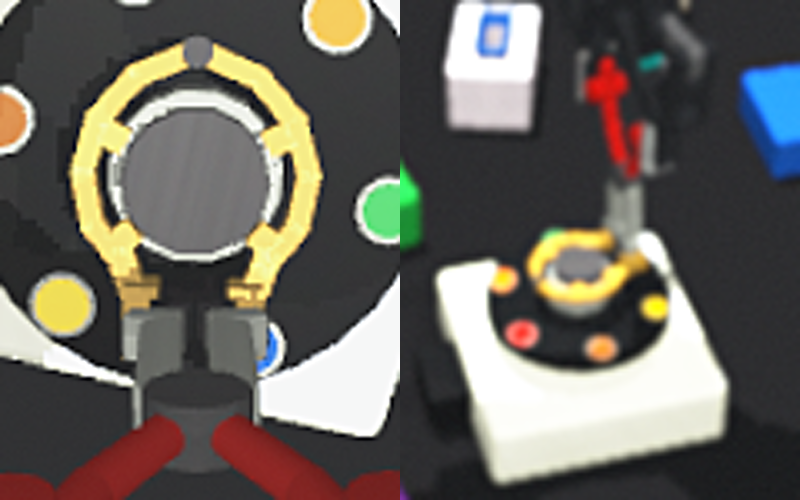

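The blades are in the recesses with no force reading, and the ring is still level. I'll squeeze in stages, raising the tool to offset the pads swinging forward.

Call:
drive_tool(
  moves=[
    [0,0,0.1,0,0,0],
    [0,0,0.1,0,0,0],
    [0,0,0,0,0,0],
  ],
  grip=-0.36,
)

```text
t: 9.75
position: [0.5293, -0.1251, 0.2064]
orientation: [[-0.996, -0.088, 0.0], [-0.088, 0.996, -0.001], [-0.0, -0.001, -1.0]]
force: [-0.6, 0.5, -1.5]
width: 0.0582
```

```bash
python3 -c "
from h import *
delta([.5291,-.1250,.2055],95)
snap('wrist','w10')
a=cv2.imread('pics/w10.png')[110:260,260:380]
cv2.imwrite('pics/c10.png',cv2.resize(a,(480,600),interpolation=cv2.INTER_CUBIC))"; python3 pl.py w10|tail -6
```

```text
t 9.75 d cm [-0.02  0.01 -0.09] rot [ 0.05  0.01 -0.07] F [-0.6  0.5 -1.5] w 58.2
0.08 80 [ 0.0046 -0.0144  0.08  ] [0.0063 0.013  0.0849] mid y -0.0007
0.085 45 [ 0.005  -0.0146  0.0853] [0.006  0.0132 0.0898] mid y -0.0007
0.09 214 [-0.0043 -0.0195  0.09  ] [0.0065 0.0174 0.095 ] mid y -0.0011
0.095 56 [ 0.0011 -0.019   0.095 ] [0.0062 0.016  0.0997] mid y -0.0015
0.1 32 [-0.0034 -0.0104  0.1007] [0.005  0.0072 0.1049] mid y -0.0016
0.105 36 [-0.0024 -0.0189  0.1051] [0.014  0.0173 0.1087] mid y -0.0008
```

View pics/c10.png

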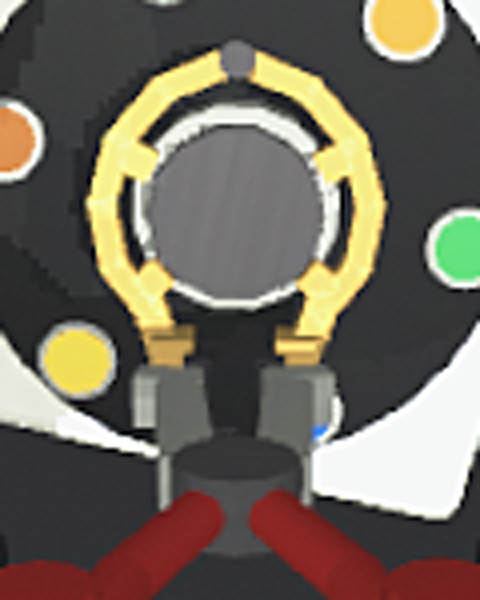

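Call:
drive_tool(
  moves=[
    [-0.04,0,0.08,0,0,0],
    [0,0,0.04,0,0,0],
    [0,0,0,0,0,0],
  ],
  grip=-0.16,
)

```text
t: 10.1
position: [0.5292, -0.1253, 0.208]
orientation: [[-0.996, -0.088, 0.001], [-0.088, 0.996, -0.002], [-0.001, -0.002, -1.0]]
force: [0.5, -0.2, -1.1]
width: 0.0498
```

```bash
python3 -c "
from h import *
delta([.5291,-.1250,.2055],95)
snap('wrist','w11')
a=cv2.imread('pics/w11.png')[110:260,260:380]
cv2.imwrite('pics/c11.png',cv2.resize(a,(480,600),interpolation=cv2.INTER_CUBIC))"; python3 pl.py w11|tail -6
```

```text
t 10.1 d cm [-0.01  0.03 -0.25] rot [ 0.09  0.07 -0.07] F [ 0.5 -0.2 -1.1] w 49.8
0.085 47 [ 0.004  -0.0176  0.0854] [0.0061 0.0154 0.09  ] mid y -0.0011
0.09 179 [-0.0041 -0.0228  0.09  ] [0.0065 0.0197 0.095 ] mid y -0.0016
0.095 91 [-0.0042 -0.023   0.095 ] [0.0062 0.0197 0.0999] mid y -0.0016
0.1 23 [ 0.0014 -0.0181  0.1007] [0.0058 0.0193 0.1048] mid y 0.0006
0.105 40 [ 0.0013 -0.023   0.1051] [0.014  0.0204 0.1099] mid y -0.0013
0.11 4 [ 0.0119 -0.0223  0.11  ] [ 0.0135 -0.0199  0.1102] mid y -0.0211
```

View pics/c11.png

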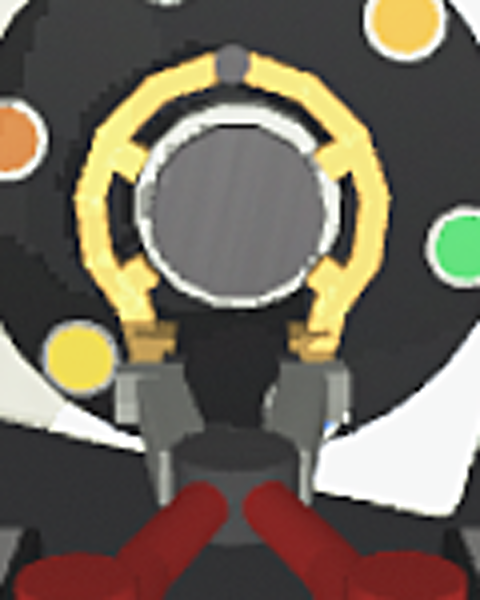

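The ring is opening evenly but sits about 1.2 mm to the tool's -y side of the spindle, so I'll shift +y and squeeze further.

Call:
drive_tool(
  moves=[
    [-0.06,0.06,0.05,0,0,0],
    [-0.05,0.05,0.02,0,0,0],
    [0,0,0,0,0,0],
  ],
  grip=0.02,
)

```text
t: 10.45
position: [0.5277, -0.1239, 0.2084]
orientation: [[-0.996, -0.088, 0.0], [-0.088, 0.996, -0.001], [-0.0, -0.001, -1.0]]
force: [-0.9, 0.1, -2.1]
width: 0.042
```

```bash
python3 -c "
from h import *
delta([.5291,-.1250,.2055],95)
snap('wrist','w12')
a=cv2.imread('pics/w12.png')[110:260,260:380]
cv2.imwrite('pics/c12.png',cv2.resize(a,(480,600),interpolation=cv2.INTER_CUBIC))"; python3 pl.py w12|tail -6
```

```text
t 10.45 d cm [ 0.14 -0.11 -0.29] rot [ 0.05  0.02 -0.07] F [-0.9  0.1 -2.1] w 42.0
0.085 70 [-0.003  -0.0207  0.0851] [0.0058 0.0177 0.09  ] mid y -0.0015
0.09 86 [-0.0041 -0.0235  0.0902] [0.0063 0.0209 0.095 ] mid y -0.0013
0.095 147 [-0.0049 -0.0237  0.095 ] [0.006  0.0229 0.1   ] mid y -0.0004
0.1 29 [ 0.0049 -0.0233  0.1002] [0.0057 0.0223 0.1036] mid y -0.0005
0.105 16 [ 0.0041 -0.0184  0.1062] [0.0089 0.0203 0.1092] mid y 0.001
0.11 17 [ 0.0041 -0.024   0.111 ] [0.014  0.0222 0.1119] mid y -0.0009
```

View pics/c12.png

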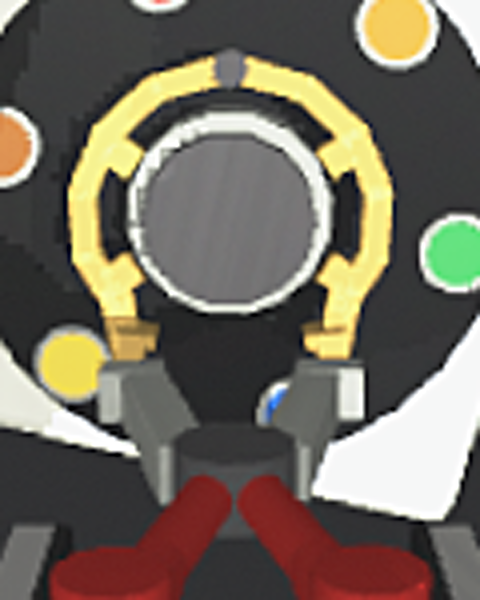

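Centred now (ring 68–392, spindle at 230). Final squeeze to about 37 mm.

Call:
drive_tool(
  moves=[
    [-0.05,0,0.04,0,0,0],
    [-0.02,0,0.02,0,0,0],
    [0,0,0,0,0,0],
  ],
  grip=0.14,
)

```text
t: 10.8
position: [0.5268, -0.1238, 0.2088]
orientation: [[-0.996, -0.088, -0.0], [-0.088, 0.996, -0.001], [0.0, -0.001, -1.0]]
force: [0.6, -0.6, -1.1]
width: 0.0373
```

```bash
python3 -c "
from h import *
delta([.5291,-.1250,.2055],95)
snap('wrist','w13');snap('side','d13')
a=cv2.imread('pics/w13.png')[110:260,260:380];b=cv2.imread('pics/d13.png')[170:290,300:396]
cv2.imwrite('pics/c13.png',np.hstack([cv2.resize(q,(400,500),interpolation=cv2.INTER_CUBIC) for q in (a,b)]))"; python3 pl.py w13|tail -6; python3 ring.py w13
```

```text
t 10.8 d cm [ 0.23 -0.12 -0.33] rot [ 0.04 -0.01 -0.07] F [ 0.6 -0.6 -1.1] w 37.3
0.085 72 [-0.004  -0.0222  0.085 ] [0.0058 0.0185 0.0899] mid y -0.0019
0.09 77 [-0.004  -0.0234  0.0901] [0.0063 0.0196 0.095 ] mid y -0.0019
0.095 107 [-0.0035 -0.0237  0.0953] [0.006  0.0236 0.1   ] mid y -0.0
0.1 26 [ 0.0048 -0.0233  0.1002] [0.0058 0.0239 0.1041] mid y 0.0003
0.105 20 [ 0.0038 -0.0208  0.1057] [0.0087 0.0228 0.11  ] mid y 0.001
0.11 9 [ 0.0041 -0.0202  0.1103] [0.0051 0.0161 0.1119] mid y -0.0021
brass 1116 ((494.68499755859375, -128.7958221435547), (56.15380096435547, 63.96303939819336), 5.085639476776123) [0.0915 0.0938 0.095  0.0958 0.0965 0.1013 0.1021]
steel top 1493 [ 0.4962 -0.129   0.1019] ((496.302978515625, -128.8872528076172), 17.08053207397461) [0.1008 0.102  0.1031]
lug 1 13 [ 0.5177 -0.1056  0.102 ] ((518.0723266601562, -105.48936462402344), (4.6346869468688965, 6.4769697189331055), 18.24053955078125)
lug -1 24 [ 0.5219 -0.1488  0.1022] ((521.7308959960938, -148.31582641601562), (5.00685977935791, 9.72386360168457), 3.124783515930176)
outer circ [ 496.8 -128.7] 31.75
wheel z 0.0741
housing ((496.5435791015625, -128.84347534179688), (149.1481475830078, 149.59451293945312), 81.8827896118164)
```

View pics/c13.png

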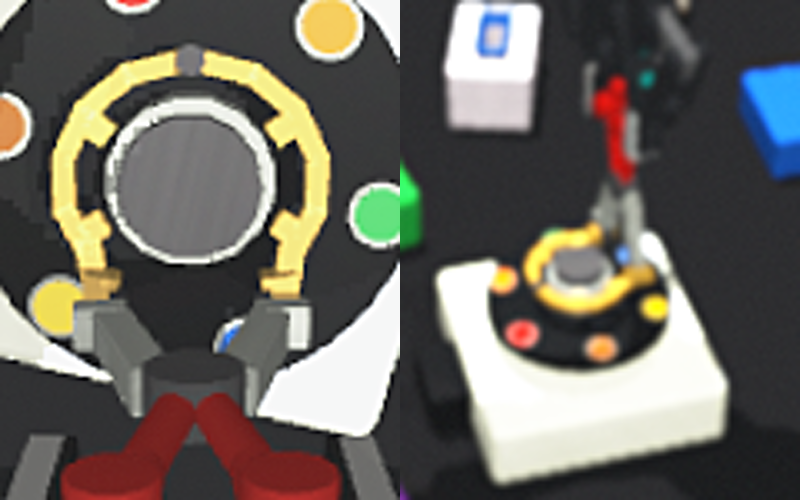

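The ring is spread about 0.36 rad (width 37 mm) with teeth 2 mm clear of the collar all round, and it has already dropped about 3 mm past the collar edge. Sliding it down.

Call:
drive_tool(
  moves=[
    [0,0,-0.25,0,0,0],
    [0,0,-0.25,0,0,0],
    [0,0,-0.2,0,0,0],
    [0,0,-0.1,0,0,0],
  ],
)

```text
t: 11.3
position: [0.5268, -0.1238, 0.2001]
orientation: [[-0.996, -0.088, -0.0], [-0.088, 0.996, -0.001], [0.0, -0.001, -1.0]]
force: [-0.5, 0.6, -1.3]
width: 0.0373
```

```bash
python3 -c "
from h import *
delta([.5268,-.1238,.2088],95)
snap('wrist','w14')
a=cv2.imread('pics/w14.png')[110:260,260:380]
cv2.imwrite('pics/c14.png',cv2.resize(a,(480,600),interpolation=cv2.INTER_CUBIC))"; python3 ring.py w14|head -2
```

```text
t 11.3 d cm [-0.    0.    0.87] rot [ 0.04 -0.01 -0.06] F [-0.5  0.6 -1.3] w 37.3
brass 981 ((494.7224426269531, -128.8734588623047), (56.093502044677734, 63.92265319824219), 4.845404148101807) [0.0853 0.0856 0.0864 0.0871 0.0879 0.0927 0.0933]
steel top 1592 [ 0.4961 -0.1289  0.1019] ((496.4275207519531, -128.68228149414062), 16.97664451599121) [0.1008 0.1019 0.103 ]
```

View pics/c14.png

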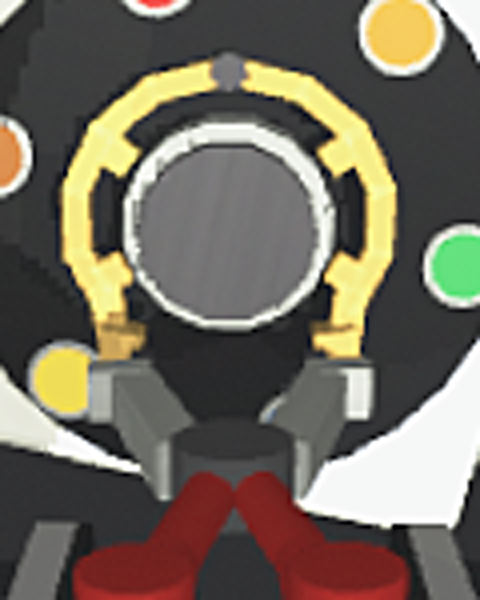

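The ring follows level (top face 0.087, round the collar, clear). It is about 8 mm above the wheel.

Call:
drive_tool(
  moves=[
    [0,0,-0.25,0,0,0],
    [0,0,-0.2,0,0,0],
    [0,0,-0.15,0,0,0],
  ],
)

```text
t: 11.65
position: [0.5269, -0.1239, 0.1936]
orientation: [[-0.996, -0.088, -0.0], [-0.088, 0.996, -0.001], [0.0, -0.001, -1.0]]
force: [0.0, -0.5, -2.2]
width: 0.037
```

Call:
drive_tool(
  moves=[
    [0,0,-0.15,0,0,0],
    [0,0,-0.05,0,0,0],
  ],
)

```text
t: 11.85
position: [0.5271, -0.1239, 0.1915]
orientation: [[-0.996, -0.088, 0.0], [-0.088, 0.996, -0.001], [-0.0, -0.001, -1.0]]
force: [-1.3, 0.5, -0.1]
width: 0.0372
```

```bash
python3 -c "
from h import *
delta([.5268,-.1238,.2088],95)
snap('wrist','w15')
"; python3 ring.py w15|head -2
```

```text
t 11.85 d cm [-0.03  0.01  1.73] rot [ 0.05  0.02 -0.06] F [-1.3  0.5 -0.1] w 37.2
brass 13 ((519.955810546875, -125.96956634521484), (3.1940414905548096, 47.88633346557617), 5.305972099304199) [0.085  0.085  0.0851 0.0852 0.0854 0.0855 0.0855]
steel top 1716 [ 0.4961 -0.1289  0.1019] ((496.53314208984375, -128.99005126953125), 17.0068416595459) [0.1008 0.1019 0.1031]Traceback (most recent call last):
  File "ring.py", line 28, in <module>
    if __name__=='__main__': ana(sys.argv[1])
                             ~~~^^^^^^^^^^^^^
  File "ring.py", line 19, in ana
    h=cv2.convexHull((k[:,:2]*1000).astype(np.float32))[:,0]
      ~~~~~~~~~~~~~~~~~~~~~~~~~~~~~~~~~~~~~~~~~~~~~~~~~^^^^^
TypeError: 'NoneType' object is not subscriptable
```

```bash
cat > rz.py <<'E'
from h import *
import sys
n=sys.argv[1]; 
s,_=snap('wrist',n); f,P=cloud(n)
near=(np.hypot(P[...,0]-.5,P[...,1]+.126)<.055)&(P[...,2]>.06)&(P[...,2]<.12)
Q=P[near&mask(f,'brass')]
r=np.hypot(Q[:,0]-.4965,Q[:,1]+.1289); a=np.degrees(np.arctan2(Q[:,1]+.1289,Q[:,0]-.4965))-5
k=(r<.034)
for nm,m in [('left',k&(a>60)&(a<120)),('right',k&(a<-60)&(a>-120)),('back',k&(abs(a)>140))]:
    print(nm,m.sum(),np.median(Q[m][:,2]).round(4) if m.sum() else None,'r',np.percentile(r[m],[3,97]).round(4))
print('lug top',np.percentile(Q[(abs(a)<60)][:,2],[50,90,97]).round(4))
W=P[(abs(np.hypot(P[...,0]-.4965,P[...,1]+.1289)-.050)<.007)&(P[...,2]>.06)&(P[...,2]<.08)]
print('wheel',np.median(W[:,2]).round(4),len(W)); delta([.527,-.1238,.19],95,s=s)
E
python3 rz.py w16
```

```text
left 312 0.0788 r [0.0226 0.0324]
right 267 0.0791 r [0.0227 0.0333]
back 302 0.0791 r [0.0254 0.0313]
lug top [0.0783 0.0842 0.0848]
wheel 0.0742 5614
t 11.9 d cm [-0.01  0.01 -0.15] rot [ 0.05  0.02 -0.06] F [-0.4 -0.9 -0.7] w 37.2
```

Call:
drive_tool(
  moves=[
    [0,0,-0.1,0,0,0],
    [0,0,-0.1,0,0,0],
  ],
)

```text
t: 12.15
position: [0.5277, -0.1239, 0.1906]
orientation: [[-0.996, -0.088, 0.002], [-0.088, 0.996, -0.001], [-0.002, -0.001, -1.0]]
force: [-0.6, -0.2, 3.4]
width: 0.0369
```

```bash
python3 rz.py w17
```

```text
left 328 0.0783 r [0.0228 0.0325]
right 252 0.0784 r [0.0228 0.0334]
back 293 0.0784 r [0.0253 0.0312]
lug top [0.0778 0.0837 0.0843]
wheel 0.0737 5668
t 12.15 d cm [-0.07  0.01 -0.06] rot [ 0.06  0.13 -0.06] F [-0.6 -0.2  3.4] w 36.9
```

The ring lies flat on the wheel and pressing has begun (about 4.6 N net). Continuing gently.

Call:
drive_tool(
  moves=[
    [-0.04,0,-0.15,0,0.1,0],
    [0,0,-0.15,0,0,0],
  ],
)

```text
t: 12.4
position: [0.528, -0.1239, 0.1888]
orientation: [[-0.996, -0.088, 0.003], [-0.088, 0.996, -0.001], [-0.003, -0.002, -1.0]]
force: [-0.5, 1.1, 5.3]
width: 0.0369
```

```bash
python3 rz.py w18
```

```text
left 329 0.0775 r [0.0228 0.0328]
right 269 0.0776 r [0.023  0.0333]
back 296 0.0776 r [0.0253 0.0312]
lug top [0.0769 0.083  0.0836]
wheel 0.0729 5701
t 12.4 d cm [-0.1   0.01  0.12] rot [ 0.08  0.17 -0.06] F [-0.5  1.1  5.3] w 36.9
```

Call:
drive_tool(
  moves=[
    [-0.08,0,-0.15,0,0.2,0],
    [0,0,-0.15,0,0,0],
  ],
)

```text
t: 12.65
position: [0.5283, -0.1239, 0.187]
orientation: [[-0.996, -0.088, 0.003], [-0.088, 0.996, -0.002], [-0.002, -0.002, -1.0]]
force: [-1.0, 0.5, 6.8]
width: 0.0369
```

```bash
python3 rz.py w19; python3 pl.py w19
```

```text
left 324 0.0768 r [0.0228 0.0327]
right 278 0.077 r [0.023  0.0332]
back 303 0.077 r [0.0252 0.0312]
lug top [0.0761 0.0822 0.083 ]
wheel 0.0723 5778
t 12.65 d cm [-0.13  0.01  0.3 ] rot [ 0.11  0.15 -0.05] F [-1.   0.5  6.8] w 36.9
barrel 1 [-0.0114  0.01   -0.0159] [0.0122 0.0187 0.0274]
barrel -1 [-0.0104 -0.0182 -0.0143] [ 0.0124 -0.01    0.035 ]
0.03 7 [0.0034 0.008  0.0306] [0.0049 0.0107 0.0347] mid y 0.0093
0.035 9 [-0.0007 -0.0103  0.035 ] [0.0045 0.0087 0.0386] mid y -0.0008
0.04 9 [-0.001  -0.0094  0.0404] [0.004  0.0073 0.0443] mid y -0.0011
0.045 142 [-0.0044 -0.0081  0.045 ] [0.0074 0.0073 0.05  ] mid y -0.0004
0.05 160 [-0.0013 -0.0109  0.05  ] [0.0075 0.0083 0.055 ] mid y -0.0013
0.055 218 [-0.0044 -0.0135  0.055 ] [0.0074 0.0118 0.06  ] mid y -0.0009
0.06 147 [-0.0033 -0.0153  0.06  ] [0.0075 0.0127 0.0649] mid y -0.0013
0.065 123 [-0.0033 -0.0163  0.065 ] [0.0072 0.0136 0.0697] mid y -0.0014
0.07 82 [-0.0027 -0.018   0.07  ] [0.0065 0.0145 0.075 ] mid y -0.0017
0.075 111 [-0.003  -0.0199  0.0751] [0.0067 0.0162 0.08  ] mid y -0.0019
0.08 82 [-0.0023 -0.0211  0.0801] [0.0065 0.0173 0.085 ] mid y -0.0019
0.085 79 [-0.0028 -0.0223  0.085 ] [0.007  0.0184 0.09  ] mid y -0.0019
0.09 106 [-0.0022 -0.0235  0.0901] [0.0138 0.0194 0.0946] mid y -0.002
0.095 106 [-0.0033 -0.0235  0.0951] [0.0067 0.0236 0.0999] mid y 0.0001
0.1 31 [ 0.0055 -0.0239  0.1001] [0.0064 0.0238 0.1043] mid y -0.0
0.105 26 [ 0.0048 -0.0208  0.1053] [0.0139 0.0211 0.1095] mid y 0.0001
```

```bash
for n in w13 w15 w17 w19; do echo $n; python3 pl.py $n|head -2; done; python3 -c "
import cv2,numpy as np
a=cv2.imread('pics/w19.png')[110:260,260:380]
cv2.imwrite('pics/c19.png',cv2.resize(a,(480,600),interpolation=cv2.INTER_CUBIC))"
```

```text
w13
barrel 1 [-0.0104  0.01   -0.0156] [0.0123 0.0189 0.0302]
barrel -1 [-0.0105 -0.0186 -0.0142] [ 0.0123 -0.01    0.0329]
w15
barrel 1 [-0.0104  0.01   -0.0156] [0.0123 0.0191 0.0273]
barrel -1 [-0.0103 -0.0185 -0.0139] [ 0.0124 -0.01    0.0336]
w17
barrel 1 [-0.0105  0.01   -0.0155] [0.0123 0.0189 0.0267]
barrel -1 [-0.0108 -0.0183 -0.0143] [ 0.0124 -0.01    0.0356]
w19
barrel 1 [-0.0114  0.01   -0.0159] [0.0122 0.0187 0.0274]
barrel -1 [-0.0104 -0.0182 -0.0143] [ 0.0124 -0.01    0.035 ]
```

View pics/c19.png

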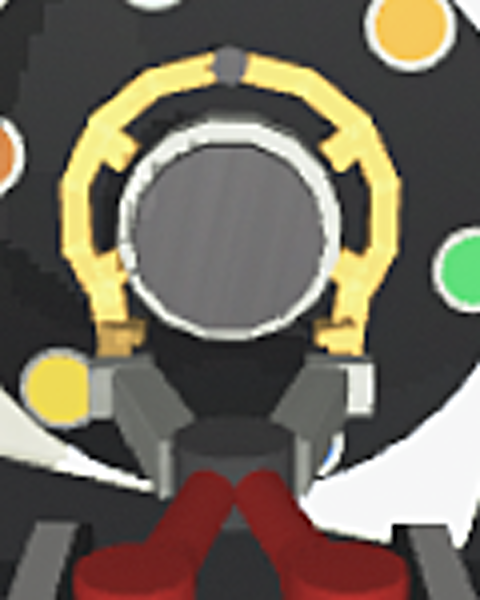

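The barrels haven't slipped in the pads. The blades are sliding down in the recesses towards shoulder contact. Press on.

Call:
drive_tool(
  moves=[
    [-0.12,0,-0.15,-0.1,0.2,0],
    [-0.04,0,-0.15,0,0,0],
  ],
)

```text
t: 12.9
position: [0.528, -0.124, 0.1856]
orientation: [[-0.996, -0.088, 0.003], [-0.088, 0.996, -0.004], [-0.003, -0.005, -1.0]]
force: [-0.8, 1.8, 8.7]
width: 0.0372
```

```bash
python3 rz.py w20
```

```text
left 332 0.0758 r [0.0227 0.0331]
right 285 0.076 r [0.0229 0.0327]
back 290 0.076 r [0.0253 0.0311]
lug top [0.0752 0.0812 0.0818]
wheel 0.0713 5806
t 12.9 d cm [-0.1   0.02  0.44] rot [ 0.25  0.17 -0.05] F [-0.8  1.8  8.7] w 37.2
```

Call:
drive_tool(
  moves=[
    [-0.12,0.02,-0.15,0.25,0.2,0],
    [-0.04,0,-0.13,0,0,0],
  ],
)

```text
t: 13.15
position: [0.5283, -0.1243, 0.1854]
orientation: [[-0.996, -0.088, 0.005], [-0.088, 0.996, -0.001], [-0.005, -0.002, -1.0]]
force: [0.5, 1.2, 9.0]
width: 0.0373
```

```bash
python3 rz.py w21
```

```text
left 334 0.0757 r [0.023  0.0331]
right 277 0.0757 r [0.023  0.0333]
back 307 0.0758 r [0.0251 0.0311]
lug top [0.075  0.081  0.0816]
wheel 0.0711 5819
t 13.15 d cm [-0.13  0.05  0.46] rot [ 0.08  0.3  -0.05] F [0.5 1.2 9. ] w 37.3
```

Call:
drive_tool(
  moves=[
    [-0.12,0.03,-0.22,0.1,0.3,0],
    [-0.1,0,-0.22,0,0.2,0],
  ],
)

```text
t: 13.4
position: [0.5283, -0.1244, 0.1843]
orientation: [[-0.996, -0.088, 0.003], [-0.088, 0.996, -0.001], [-0.003, -0.001, -1.0]]
force: [-1.5, 0.6, 12.4]
width: 0.0373
```

```bash
python3 rz.py w22; python3 pl.py w22 | tail -8
```

```text
left 322 0.0746 r [0.0231 0.0331]
right 294 0.0746 r [0.023  0.0334]
back 311 0.0748 r [0.0252 0.0312]
lug top [0.074  0.0798 0.0805]
wheel 0.07 5810
t 13.4 d cm [-0.13  0.06  0.57] rot [ 0.07  0.19 -0.04] F [-1.5  0.6 12.4] w 37.3
0.075 101 [-0.0025 -0.0191  0.075 ] [0.0068 0.0169 0.0799] mid y -0.0011
0.08 90 [-0.0028 -0.0209  0.08  ] [0.0069 0.018  0.085 ] mid y -0.0015
0.085 94 [-0.0029 -0.0223  0.0851] [0.0137 0.0192 0.09  ] mid y -0.0015
0.09 84 [-0.0027 -0.0233  0.09  ] [0.0139 0.0203 0.095 ] mid y -0.0015
0.095 107 [-0.0035 -0.0238  0.095 ] [0.0066 0.0237 0.1   ] mid y -0.0001
0.1 33 [ 0.0058 -0.0233  0.1   ] [0.0063 0.0238 0.1032] mid y 0.0002
0.105 29 [ 0.0047 -0.0238  0.1079] [0.014  0.0235 0.1099] mid y -0.0002
0.11 7 [ 0.0053 -0.0215  0.1105] [0.0134 0.016  0.1119] mid y -0.0028
```

The wheel is down 4.2 mm, the ring top is about 2 mm below the collar edge, and the press is about 13.5 N. Now I'll let the ring close in small steps while still pressing.

Call:
drive_tool(
  moves=[
    [-0.1,0.03,-0.24,0.05,0.25,0],
    [-0.1,0,-0.22,0,0.2,0],
  ],
  grip=0.08,
)

```text
t: 13.65
position: [0.5288, -0.1241, 0.1834]
orientation: [[-0.996, -0.088, 0.003], [-0.088, 0.996, -0.001], [-0.003, -0.001, -1.0]]
force: [-0.6, 1.6, 13.0]
width: 0.0394
```

```bash
python3 rz.py w23
```

```text
left 316 0.0741 r [0.0231 0.0332]
right 268 0.0743 r [0.0227 0.0321]
back 331 0.0743 r [0.0254 0.0313]
lug top [0.0735 0.0793 0.0801]
wheel 0.0695 5870
t 13.65 d cm [-0.18  0.03  0.66] rot [ 0.06  0.17 -0.03] F [-0.6  1.6 13. ] w 39.4
```

Call:
drive_tool(
  moves=[
    [-0.1,0.03,-0.2,0.05,0.25,0],
    [-0.1,0,-0.2,0,0.2,0],
  ],
  grip=0.0,
)

```text
t: 13.9
position: [0.5292, -0.1239, 0.1832]
orientation: [[-0.996, -0.088, 0.003], [-0.088, 0.996, -0.001], [-0.002, -0.001, -1.0]]
force: [-0.3, 0.9, 12.1]
width: 0.043
```

```bash
python3 rz.py w24
```

```text
left 346 0.0746 r [0.0233 0.0333]
right 244 0.0748 r [0.0224 0.0307]
back 323 0.0749 r [0.0252 0.0315]
lug top [0.0733 0.08   0.0805]
wheel 0.07 5984
t 13.9 d cm [-0.22  0.01  0.68] rot [ 0.07  0.15 -0.02] F [-0.3  0.9 12.1] w 43.0
```

```bash
python3 -c "
import cv2,numpy as np
a=cv2.imread('pics/w24.png')[110:260,260:380]
cv2.imwrite('pics/c24.png',cv2.resize(a,(480,600),interpolation=cv2.INTER_CUBIC))"
```

```text
(no output)
```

View pics/c24.png

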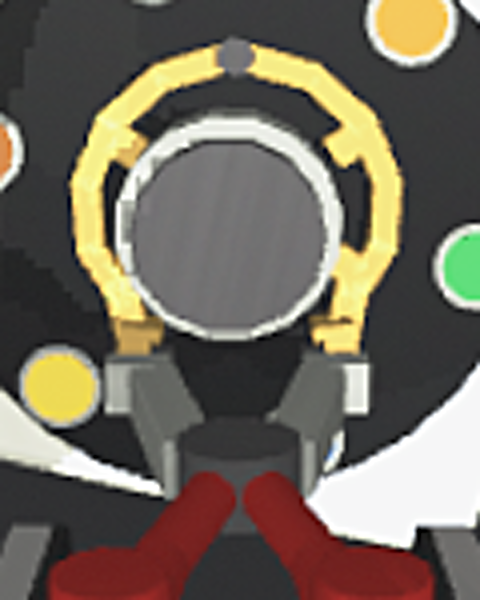

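The left teeth are already tucked under the collar. The ring sits about 1.2 mm towards +y, so I'll bias -y while opening.

Call:
drive_tool(
  moves=[
    [-0.1,-0.08,-0.22,0.05,0.25,0],
    [-0.08,-0.05,-0.22,0,0.2,0],
  ],
  grip=-0.08,
)

```text
t: 14.15
position: [0.5294, -0.1243, 0.1822]
orientation: [[-0.996, -0.087, 0.001], [-0.087, 0.996, 0.001], [-0.001, 0.001, -1.0]]
force: [-0.9, 3.3, 11.6]
width: 0.0461
```

```bash
python3 rz.py w25
```

```text
left 331 0.0745 r [0.0232 0.0329]
right 229 0.0745 r [0.0225 0.0296]
back 339 0.0748 r [0.0252 0.0318]
lug top [0.074  0.0798 0.0803]
wheel 0.0699 6071
t 14.15 d cm [-0.24  0.05  0.78] rot [-0.05  0.06  0.01] F [-0.9  3.3 11.6] w 46.1
```

Call:
drive_tool(
  moves=[
    [-0.08,-0.05,-0.23,0,0.2,0],
    [-0.08,-0.05,-0.23,0,0.15,0],
  ],
  grip=-0.16,
)

```text
t: 14.4
position: [0.5299, -0.125, 0.1812]
orientation: [[-0.996, -0.086, 0.002], [-0.086, 0.996, 0.001], [-0.002, 0.001, -1.0]]
force: [-0.4, 3.1, 12.4]
width: 0.0494
```

```bash
python3 rz.py w26; python3 -c "
import cv2,numpy as np
a=cv2.imread('pics/w26.png')[110:260,260:380]
cv2.imwrite('pics/c26.png',cv2.resize(a,(480,600),interpolation=cv2.INTER_CUBIC))"
```

```text
left 296 0.0742 r [0.0222 0.0311]
right 218 0.0743 r [0.0218 0.0296]
back 332 0.0744 r [0.0253 0.0317]
lug top [0.0735 0.0794 0.08  ]
wheel 0.0696 6190
t 14.4 d cm [-0.29  0.12  0.88] rot [-0.05  0.1   0.05] F [-0.4  3.1 12.4] w 49.4
```

View pics/c26.png

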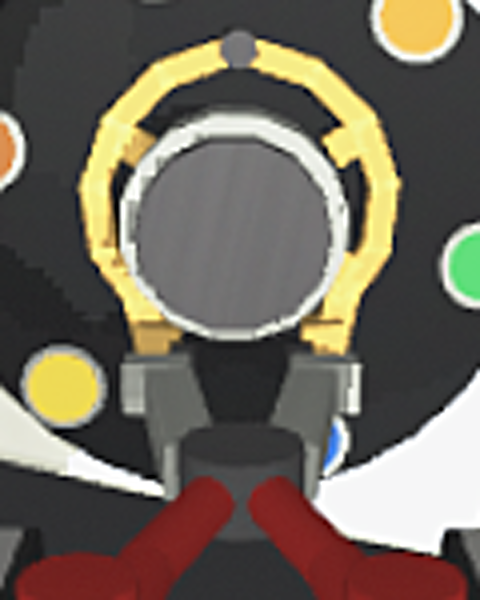

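The ring is closing under the collar but sits about 2–3 mm towards the hinge side and 1 mm to +y. I'll nudge +x and -y while opening.

Call:
drive_tool(
  moves=[
    [0.05,-0.06,-0.22,0,0.2,-0.1],
    [0.05,-0.06,-0.22,0,0.15,0],
  ],
  grip=-0.24,
)

```text
t: 14.65
position: [0.5325, -0.126, 0.1803]
orientation: [[-0.996, -0.084, 0.001], [-0.084, 0.996, 0.001], [-0.001, 0.0, -1.0]]
force: [-1.5, 1.6, 11.5]
width: 0.0532
```

```bash
python3 rz.py w27; python3 -c "
import cv2,numpy as np
a=cv2.imread('pics/w27.png')[110:260,260:380]
cv2.imwrite('pics/c27.png',cv2.resize(a,(480,600),interpolation=cv2.INTER_CUBIC))"
```

```text
left 264 0.0747 r [0.0221 0.0294]
right 224 0.0746 r [0.0217 0.0296]
back 340 0.075 r [0.0256 0.0316]
lug top [0.074  0.0798 0.0804]
wheel 0.0699 6351
t 14.65 d cm [-0.55  0.22  0.97] rot [-0.03  0.07  0.17] F [-1.5  1.6 11.5] w 53.2
```

View pics/c27.png

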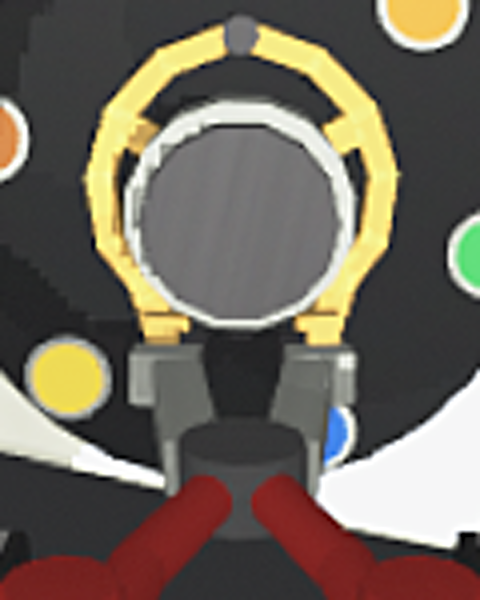

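```bash
cat > rc.py <<'E'
from h import *
import sys
for n in sys.argv[1:]:
    f,P=cloud(n); d=np.load('pics/'+n+'.npz')
    near=(np.hypot(P[...,0]-.4965,P[...,1]+.1289)<.045)&(P[...,2]>.06)&(P[...,2]<.12)&mask(f,'brass')
    Q=P[near]; z=np.median(Q[:,2])
    ex=np.array([np.cos(np.radians(5)),np.sin(np.radians(5))]); ey=np.array([-ex[1],ex[0]])
    u=(Q[:,:2]-[.4965,-.1289])@ex*1000; v=(Q[:,:2]-[.4965,-.1289])@ey*1000
    lug=Q[:,2]>z+.0035
    print(n,'ringtop',z.round(4),'u min',np.percentile(u,.5).round(1),'v',v.min().round(1),v.max().round(1),
      'lug u',u[lug].min().round(1) if lug.any() else None,u[lug].max().round(1) if lug.any() else None,'lug inner v',v[lug&(v<0)].max().round(1) if (lug&(v<0)).any() else None,v[lug&(v>0)].min().round(1) if (lug&(v>0)).any() else None)
E
python3 rc.py w6 w7 w8 w9 w13 w22 w24 w26 w27
```

```text
w6 ringtop 0.0987 u min -33.0 v -33.5 32.9 lug u 23.7 40.4 lug inner v -8.3 7.9
w7 ringtop 0.099 u min -32.0 v -32.9 32.6 lug u 22.8 39.9 lug inner v -8.4 7.9
w8 ringtop 0.0989 u min -32.4 v -31.9 33.0 lug u 23.6 31.2 lug inner v -8.8 7.5
w9 ringtop 0.0988 u min -32.6 v -33.3 33.7 lug u 23.0 29.6 lug inner v -9.1 8.1
w13 ringtop 0.0955 u min -31.5 v -35.9 34.9 lug u 19.9 26.3 lug inner v -16.6 17.3
w22 ringtop 0.0747 u min -32.6 v -33.5 33.1 lug u 20.2 26.6 lug inner v -17.2 17.0
w24 ringtop 0.0748 u min -32.1 v -32.7 33.3 lug u 21.0 26.2 lug inner v -12.9 16.7
w26 ringtop 0.0744 u min -32.3 v -33.3 33.0 lug u -12.5 26.9 lug inner v -10.6 12.7
w27 ringtop 0.0748 u min -32.8 v -33.6 33.1 lug u -13.2 26.9 lug inner v -10.3 10.6
```

Run:
```python
from h import *
for n in ['w9','w26','w27']:
    f,P=cloud(n)
    near=(np.hypot(P[...,0]-.4965,P[...,1]+.1289)<.045)&(P[...,2]>.06)&(P[...,2]<.12)&mask(f,'brass')
    Q=P[near]; ex=np.array([np.cos(np.radians(5)),np.sin(np.radians(5))]); ey=np.array([-ex[1],ex[0]])
    u=(Q[:,:2]-[.4965,-.1289])@ex*1000; v=(Q[:,:2]-[.4965,-.1289])@ey*1000
    z=np.median(Q[:,2])
    l=(Q[:,2]>z+.0035)&(u>15); print(n,'lug u',u[l].min().round(1))
    b=(abs(v)<12)&(u<0)&(abs(Q[:,2]-z)<.0025)&(np.hypot(u,v)<34); r=np.hypot(u,v)
    b8=b&(abs(v)<8); print(' back u',np.percentile(u[b8],[2,98]).round(1))
    s=(abs(u)<4)&(abs(Q[:,2]-z)<.0025)&(abs(v)<34);print(' side',np.percentile(v[s&(v>0)],[2,98]).round(1),np.percentile(v[s&(v<0)],[2,98]).round(1))
```

```text
w9 lug u 23.0
 back u [-29.7 -23.7]
 side [22.2 28.1] [-27.7 -22.5]
w26 lug u 20.8
 back u [-31.4 -25.6]
 side [25.4 30.1] [-28.  -22.8]
w27 lug u 21.2
 back u [-31.2 -25.4]
 side [23.5 28.7] [-28.1 -23. ]
```

```bash
python3 pl.py w27; python3 pl.py w24 | tail -6
```

```text
barrel 1 [-0.0104  0.01   -0.0225] [0.0128 0.0269 0.0327]
barrel -1 [-0.0104 -0.0262 -0.0222] [ 0.0124 -0.0101  0.033 ]
0.03 14 [ 0.     -0.0112  0.0305] [0.0063 0.0117 0.0348] mid y 0.0003
0.035 13 [-0.0011 -0.0097  0.0352] [0.0065 0.0108 0.04  ] mid y 0.0005
0.04 283 [-0.0039 -0.0077  0.0404] [0.0091 0.0085 0.045 ] mid y 0.0004
0.045 132 [ 0.0011 -0.0086  0.045 ] [0.0092 0.0099 0.0499] mid y 0.0007
0.05 213 [-0.0015 -0.0115  0.0501] [0.0093 0.012  0.0549] mid y 0.0003
0.055 108 [-0.0007 -0.0116  0.0551] [0.0095 0.013  0.0599] mid y 0.0007
0.06 95 [-0.0007 -0.0127  0.06  ] [0.0092 0.0131 0.0648] mid y 0.0002
0.065 65 [ 0.0063 -0.0128  0.0651] [0.0087 0.0141 0.07  ] mid y 0.0006
0.07 91 [ 0.0008 -0.0138  0.07  ] [0.0094 0.0144 0.0749] mid y 0.0003
0.075 63 [-0.0001 -0.0143  0.075 ] [0.0093 0.0147 0.0799] mid y 0.0002
0.08 77 [ 0.0069 -0.0144  0.0802] [0.0097 0.0165 0.0849] mid y 0.001
0.085 62 [ 0.0005 -0.0146  0.0851] [0.0099 0.0169 0.09  ] mid y 0.0011
0.09 202 [ 0.0002 -0.0197  0.09  ] [0.0103 0.0215 0.095 ] mid y 0.0009
0.095 61 [ 0.0073 -0.019   0.095 ] [0.0103 0.0204 0.0991] mid y 0.0007
0.1 20 [ 0.003  -0.0178  0.1007] [0.0097 0.0117 0.105 ] mid y -0.003
0.105 228 [-0.0206 -0.024   0.105 ] [0.0137 0.0237 0.11  ] mid y -0.0001
0.11 670 [-0.0202 -0.024   0.11  ] [0.0139 0.0239 0.112 ] mid y -0.0
0.085 101 [-0.0023 -0.0193  0.085 ] [0.014  0.0183 0.0899] mid y -0.0005
0.09 83 [-0.0017 -0.0235  0.0902] [0.0133 0.0231 0.095 ] mid y -0.0002
0.095 144 [-0.0025 -0.0238  0.095 ] [0.0073 0.024  0.1   ] mid y 0.0001
0.1 34 [ 0.0055 -0.0238  0.1   ] [0.0069 0.0236 0.1044] mid y -0.0001
0.105 37 [ 0.0056 -0.0237  0.105 ] [0.014  0.0219 0.1097] mid y -0.0009
0.11 17 [-0.017  -0.0162  0.1103] [0.0115 0.0205 0.1119] mid y 0.0022
```

The pliers have tilted about 2° in the pads (jaws lagging), with the blades still mid-recess. The ring is 1.7 mm towards the hinge, about 0.08 rad open. I'll continue opening and see whether it self-centres.

Call:
drive_tool(
  moves=[
    [0,0,-0.22,0,0.15,-0.1],
    [0.0,0,-0.22,0,0.15,0],
  ],
  grip=-0.31,
)

```text
t: 14.9
position: [0.5349, -0.1265, 0.1793]
orientation: [[-0.997, -0.082, 0.003], [-0.082, 0.997, -0.002], [-0.003, -0.002, -1.0]]
force: [-0.6, 1.7, 11.1]
width: 0.0559
```

```bash
python3 rz.py w28
cat > uv.py <<'E'
from h import *
import sys
for n in sys.argv[1:]:
    f,P=cloud(n)
    near=(np.hypot(P[...,0]-.4965,P[...,1]+.1289)<.045)&(P[...,2]>.06)&(P[...,2]<.12)&mask(f,'brass')
    Q=P[near]; ex=np.array([np.cos(np.radians(5)),np.sin(np.radians(5))]); ey=np.array([-ex[1],ex[0]])
    u=(Q[:,:2]-[.4965,-.1289])@ex*1000; v=(Q[:,:2]-[.4965,-.1289])@ey*1000
    z=np.median(Q[:,2])
    l=(Q[:,2]>z+.0035)&(u>15); print(n,z.round(4),'lug u',u[l].min().round(1),u[l].max().round(1),'inner v',v[l&(v<0)].max().round(1),v[l&(v>0)].min().round(1))
    b=(abs(v)<8)&(u<0)&(abs(Q[:,2]-z)<.0025)&(np.hypot(u,v)<34)
    print(' back u',np.percentile(u[b],[2,98]).round(1))
    s=(abs(u)<4)&(abs(Q[:,2]-z)<.0025)&(abs(v)<34);print(' side',np.percentile(v[s&(v>0)],[2,98]).round(1),np.percentile(v[s&(v<0)],[2,98]).round(1))
    a=cv2.imread('pics/'+n+'.png')[100:260,250:390]
    cv2.imwrite('pics/c_'+n+'.png',cv2.resize(a,(525,600),interpolation=cv2.INTER_CUBIC))
E
python3 uv.py w28; python3 pl.py w28|tail -6
```

```text
left 255 0.0752 r [0.022  0.0289]
right 222 0.075 r [0.0217 0.0293]
back 346 0.0753 r [0.0253 0.0315]
lug top [0.0741 0.0802 0.0807]
wheel 0.0702 6479
t 14.9 d cm [-0.79  0.27  1.07] rot [0.09 0.16 0.27] F [-0.6  1.7 11.1] w 55.9
w28 0.0753 lug u 21.3 27.4 inner v -9.7 9.5
 back u [-31.7 -25.9]
 side [22.8 27.9] [-28.1 -23. ]
0.085 69 [ 0.0083 -0.0155  0.0853] [0.0122 0.0153 0.0899] mid y -0.0001
0.09 210 [ 0.0013 -0.0186  0.0901] [0.0123 0.0201 0.0948] mid y 0.0007
0.095 42 [ 0.0065 -0.0175  0.0952] [0.0121 0.0193 0.0999] mid y 0.0009
0.1 46 [ 0.004  -0.0103  0.1001] [0.0121 0.0115 0.1049] mid y 0.0006
0.105 793 [-0.0186 -0.024   0.105 ] [0.014 0.024 0.11 ] mid y -0.0
0.11 109 [-0.0175 -0.0239  0.11  ] [0.0135 0.0239 0.1113] mid y 0.0
```

View pics/c_w28.png

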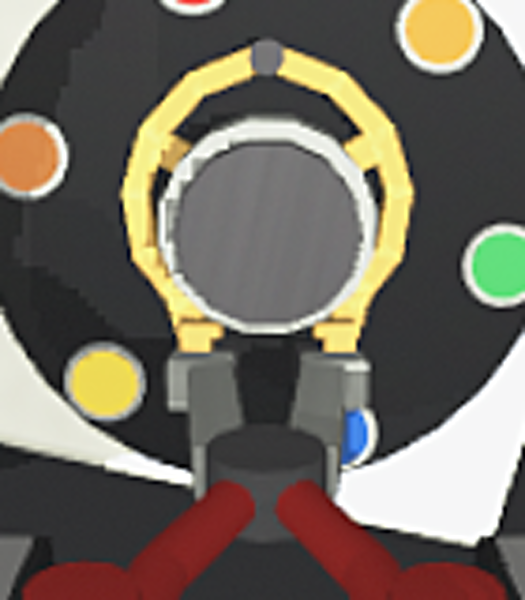

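Call:
drive_tool(
  moves=[
    [-0.05,0,-0.24,0.05,0,0],
    [-0.05,0,-0.24,0,0,0],
  ],
  grip=-0.4,
)

```text
t: 15.15
position: [0.5367, -0.1271, 0.178]
orientation: [[-0.997, -0.082, 0.011], [-0.082, 0.997, -0.003], [-0.01, -0.004, -1.0]]
force: [-0.2, 1.5, 12.2]
width: 0.0599
```

```bash
python3 rz.py w29; python3 uv.py w29; python3 pl.py w29|tail -6
```

```text
left 277 0.076 r [0.0221 0.0292]
right 260 0.0758 r [0.0222 0.0293]
back 354 0.0767 r [0.0253 0.0314]
lug top [0.0749 0.0805 0.0814]
wheel 0.0703 6697
t 15.15 d cm [-0.97  0.33  1.2 ] rot [0.15 0.61 0.28] F [-0.2  1.5 12.2] w 59.9
w29 0.0763 lug u 21.9 28.4 inner v -9.0 9.3
 back u [-31.4 -25.6]
 side [22.6 27.7] [-28.1 -22.3]
0.08 78 [ 0.0119 -0.0122  0.0801] [0.0136 0.0142 0.0849] mid y 0.001
0.085 125 [ 0.0046 -0.0163  0.0851] [0.0136 0.0189 0.09  ] mid y 0.0013
0.09 133 [ 0.0042 -0.017   0.09  ] [0.0139 0.0191 0.095 ] mid y 0.001
0.095 53 [ 0.0055 -0.015   0.095 ] [0.0136 0.0171 0.0995] mid y 0.0011
0.1 35 [ 0.0059 -0.008   0.1   ] [0.0138 0.0101 0.105 ] mid y 0.001
0.105 872 [-0.0156 -0.024   0.1051] [0.0139 0.0239 0.1098] mid y -0.0001
```

View pics/c_w29.png

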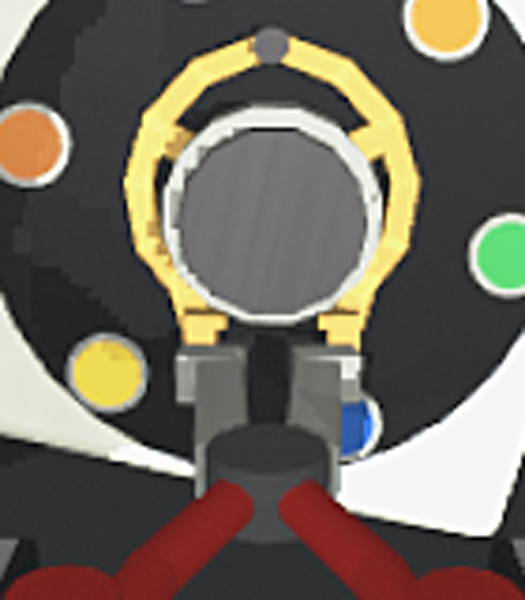

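The blades are now free inside the recesses. The ring is about 0.04 rad from closed and still about 1.7 mm towards the hinge. The pliers lean about 5° with the top ahead, and that leaning strut pushes the ring backwards. I'll bring the tool back over the jaws while keeping the press on.

Call:
drive_tool(
  moves=[
    [-0.35,0,-0.2,0.1,0.4,0.1],
    [-0.35,0,-0.2,0,0.3,0.1],
  ],
)

```text
t: 15.4
position: [0.5336, -0.1273, 0.1784]
orientation: [[-0.996, -0.085, 0.009], [-0.085, 0.996, -0.002], [-0.009, -0.003, -1.0]]
force: [1.7, 2.8, 12.6]
width: 0.0598
```

```bash
python3 rz.py w30; python3 uv.py w30; python3 pl.py w30|tail -6
```

```text
left 273 0.0758 r [0.0216 0.0293]
right 241 0.0756 r [0.0222 0.0293]
back 356 0.0761 r [0.0255 0.0317]
lug top [0.075  0.0807 0.0813]
wheel 0.0706 6612
t 15.4 d cm [-0.66  0.35  1.16] rot [0.14 0.54 0.1 ] F [ 1.7  2.8 12.6] w 59.8
w30 0.076 lug u 15.1 28.1 inner v -9.0 9.3
 back u [-31.7 -25.2]
 side [22.6 27.7] [-28.1 -22.3]
0.08 59 [ 0.0089 -0.0123  0.0801] [0.0109 0.0141 0.085 ] mid y 0.0009
0.085 101 [ 0.0015 -0.0164  0.085 ] [0.0114 0.0184 0.09  ] mid y 0.001
0.09 176 [ 0.0011 -0.0165  0.09  ] [0.0113 0.0191 0.095 ] mid y 0.0013
0.095 42 [ 0.0023 -0.0151  0.0952] [0.0112 0.0172 0.1   ] mid y 0.001
0.1 27 [ 0.0021 -0.0095  0.1   ] [0.0106 0.0101 0.103 ] mid y 0.0003
0.105 980 [-0.0195 -0.024   0.1058] [0.014  0.024  0.1098] mid y -0.0
```

Call:
drive_tool(
  moves=[
    [-0.4,0.0,-0.2,0.1,0.5,0.1],
    [-0.4,0,-0.2,0,0.3,0],
    [-0.3,0,-0.2,0,0.2,0],
  ],
)

```text
t: 15.75
position: [0.5287, -0.1282, 0.1784]
orientation: [[-0.996, -0.086, 0.01], [-0.086, 0.996, -0.004], [-0.009, -0.005, -1.0]]
force: [1.4, 1.4, 10.1]
width: 0.06
```

```bash
python3 rz.py w31; python3 uv.py w31; python3 pl.py w31|tail -6
```

```text
left 263 0.0758 r [0.0222 0.0291]
right 232 0.0756 r [0.022  0.0293]
back 344 0.0758 r [0.0254 0.0316]
lug top [0.0746 0.0807 0.0814]
wheel 0.071 6560
t 15.75 d cm [-0.17  0.44  1.16] rot [0.24 0.55 0.04] F [ 1.4  1.4 10.1] w 60.0
w31 0.0758 lug u 21.5 26.9 inner v -9.7 8.9
 back u [-31.5 -25.8]
 side [22.3 28.4] [-28.2 -22.3]
0.08 63 [ 0.0053 -0.0117  0.08  ] [0.0139 0.0142 0.0848] mid y 0.0013
0.085 117 [-0.0031 -0.0164  0.0851] [0.0133 0.0192 0.09  ] mid y 0.0014
0.09 165 [-0.0033 -0.0166  0.09  ] [0.0068 0.0193 0.0949] mid y 0.0013
0.095 42 [-0.0021 -0.0145  0.0953] [0.0065 0.0181 0.0999] mid y 0.0018
0.1 56 [-0.003  -0.017   0.1002] [0.0139 0.0206 0.1049] mid y 0.0018
0.105 954 [-0.0245 -0.024   0.1054] [0.0139 0.024  0.1096] mid y 0.0
```

View pics/c_w31.png

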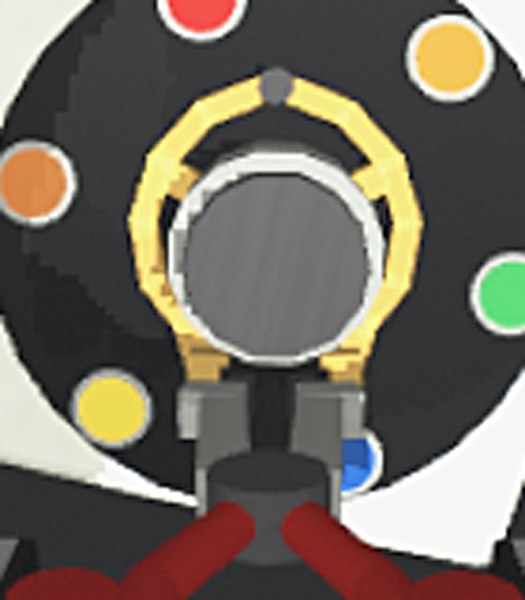

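The pliers are vertical again and the ring is flat, captured, 0.04 rad from fully closed, held only by friction. I'll lean the tool back a little so that the press pushes the ring forward.

Call:
drive_tool(
  moves=[
    [-0.4,0.05,-0.22,0.2,0.5,0],
    [-0.4,0.05,-0.22,0,0.3,0],
    [-0.4,0,-0.22,0,0.2,0],
  ],
  grip=-0.43,
)

```text
t: 16.1
position: [0.5223, -0.129, 0.1771]
orientation: [[-0.996, -0.087, 0.008], [-0.087, 0.996, -0.006], [-0.007, -0.007, -1.0]]
force: [0.1, 1.6, 10.1]
width: 0.0612
```

```bash
python3 rz.py w32; python3 uv.py w32; python3 pl.py w32|tail -6
```

```text
left 264 0.0759 r [0.0218 0.029 ]
right 256 0.0758 r [0.0215 0.0292]
back 351 0.0759 r [0.0254 0.0318]
lug top [0.0754 0.0812 0.0817]
wheel 0.0712 6514
t 16.1 d cm [0.47 0.52 1.29] rot [0.35 0.45 0.03] F [ 0.1  1.6 10.1] w 61.2
w32 0.0759 lug u 20.9 37.6 inner v -9.4 9.2
 back u [-31.8 -25.3]
 side [22.4 28.3] [-28.5 -22.6]
0.08 129 [-0.0009 -0.0118  0.0801] [0.0136 0.017  0.085 ] mid y 0.0026
0.085 165 [-0.0107 -0.0151  0.085 ] [0.0007 0.0186 0.09  ] mid y 0.0018
0.09 58 [-0.0047 -0.015   0.0901] [-0.0001  0.0186  0.0949] mid y 0.0018
0.095 46 [-0.0118 -0.0138  0.0952] [0.0139 0.0226 0.0998] mid y 0.0044
0.1 87 [-0.029  -0.0234  0.1001] [0.0133 0.0233 0.105 ] mid y -0.0
0.105 899 [-0.0299 -0.024   0.105 ] [0.0138 0.024  0.1086] mid y -0.0
```

Call:
drive_tool(
  moves=[
    [0.2,0.05,-0.18,0.3,0.3,0],
    [0.2,0,-0.16,0,0.2,0],
  ],
)

```text
t: 16.35
position: [0.5275, -0.1292, 0.177]
orientation: [[-0.996, -0.087, 0.005], [-0.087, 0.996, -0.003], [-0.004, -0.004, -1.0]]
force: [-1.5, 1.7, 9.7]
width: 0.061
```

```bash
python3 rz.py w33; python3 uv.py w33; python3 pl.py w33|tail -6
```

```text
left 262 0.0761 r [0.0214 0.0289]
right 243 0.0758 r [0.0213 0.0291]
back 354 0.0761 r [0.0251 0.0312]
lug top [0.0751 0.081  0.0816]
wheel 0.0711 6626
t 16.35 d cm [-0.05  0.54  1.3 ] rot [0.2  0.26 0.03] F [-1.5  1.7  9.7] w 61.0
w33 0.0761 lug u 21.3 37.9 inner v -9.7 8.7
 back u [-31.3 -25.5]
 side [22.2 28.3] [-28.6 -22.5]
0.08 95 [ 0.0033 -0.0117  0.0801] [0.014  0.0143 0.085 ] mid y 0.0013
0.085 184 [-0.0052 -0.015   0.0851] [0.005  0.0191 0.09  ] mid y 0.002
0.09 71 [-0.0049 -0.0143  0.0901] [0.0045 0.0185 0.095 ] mid y 0.0021
0.095 49 [-0.0053 -0.0137  0.0952] [0.0139 0.0219 0.1   ] mid y 0.0041
0.1 124 [-0.0247 -0.0238  0.1   ] [0.0136 0.024  0.105 ] mid y 0.0001
0.105 919 [-0.0262 -0.024   0.105 ] [0.014  0.024  0.1083] mid y 0.0
```

View pics/c_w33.png

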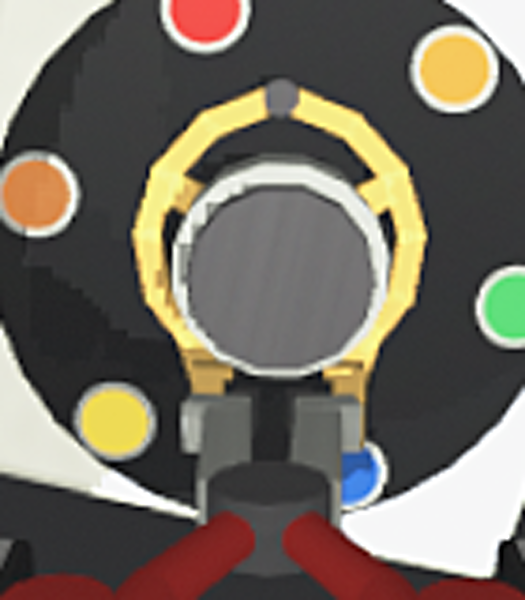

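The ring is stalled by friction (shoulder and wheel), about 2 mm back. A small sideways wiggle, which is the stiff direction of the grip, should break that friction so the ring's spring can centre and close it under the collar while I keep pressing.

Call:
drive_tool(
  moves=[
    [-0.08,0.3,-0.17,0.2,0.2,0],
    [-0.08,0.3,-0.17,0,0.1,0],
    [-0.08,0.2,-0.17,0,0.1,0],
  ],
)

```text
t: 16.7
position: [0.5293, -0.1267, 0.1767]
orientation: [[-0.996, -0.089, 0.008], [-0.089, 0.996, -0.013], [-0.007, -0.014, -1.0]]
force: [-1.0, -1.1, 9.9]
width: 0.0615
```

```bash
python3 rz.py w34; python3 uv.py w34; python3 pl.py w34|tail -6
```

```text
left 273 0.0758 r [0.0218 0.0289]
right 252 0.076 r [0.0219 0.0291]
back 340 0.0761 r [0.0252 0.0314]
lug top [0.0753 0.0811 0.0818]
wheel 0.0712 6669
t 16.7 d cm [-0.23  0.29  1.33] rot [ 0.77  0.47 -0.09] F [-1.  -1.1  9.9] w 61.5
w34 0.0761 lug u 21.7 36.7 inner v -9.1 9.3
 back u [-31.2 -25.5]
 side [22.4 27.9] [-28.3 -22.4]
0.08 52 [ 0.0052 -0.0123  0.0803] [0.014  0.0135 0.0847] mid y 0.0006
0.085 204 [-0.0038 -0.0164  0.0853] [0.0073 0.0177 0.09  ] mid y 0.0007
0.09 69 [-0.0049 -0.0157  0.09  ] [0.0073 0.019  0.095 ] mid y 0.0017
0.095 55 [-0.0043 -0.0094  0.0952] [0.0116 0.0191 0.1   ] mid y 0.0049
0.1 209 [-0.0233 -0.0238  0.1002] [0.0137 0.024  0.105 ] mid y 0.0001
0.105 794 [-0.0235 -0.024   0.105 ] [0.0139 0.024  0.108 ] mid y -0.0
```

View pics/c_w34.png

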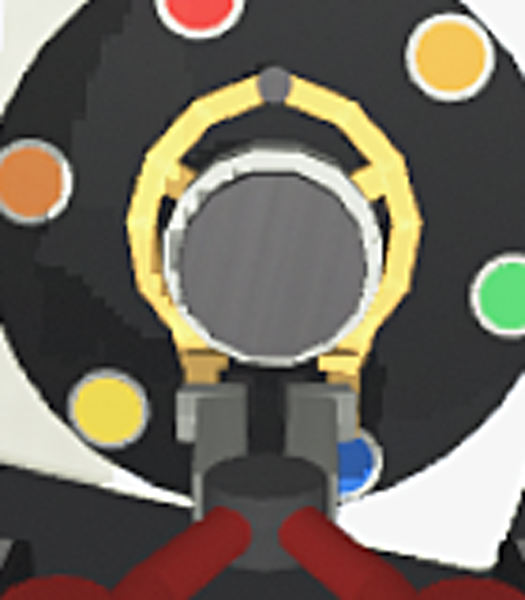

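Call:
drive_tool(
  moves=[
    [-0.15,0.4,-0.17,0.7,0.4,0],
    [-0.1,0.4,-0.17,0.5,0.2,0],
    [-0.1,-0.4,-0.17,0,0.2,0],
    [-0.1,-0.4,-0.17,0,0.2,0],
    [-0.1,-0.4,-0.17,0,0.2,0],
    [-0.1,-0.3,-0.17,0,0.1,0],
    [-0.1,0.3,-0.17,0.1,0.1,0],
  ],
)

```text
t: 17.45
position: [0.5293, -0.1311, 0.1748]
orientation: [[-0.996, -0.088, 0.006], [-0.088, 0.996, 0.007], [-0.007, 0.007, -1.0]]
force: [0.6, -3.9, 9.2]
width: 0.0613
```

```bash
python3 rz.py w35; python3 uv.py w35; python3 pl.py w35|tail -6
```

```text
left 248 0.0752 r [0.0215 0.0289]
right 262 0.0752 r [0.0207 0.0283]
back 329 0.0753 r [0.024  0.0302]
lug top [0.0747 0.0805 0.0812]
wheel 0.0705 6751
t 17.45 d cm [-0.23  0.73  1.52] rot [-0.41  0.34 -0.05] F [ 0.6 -3.9  9.2] w 61.3
w35 0.0753 lug u 22.6 29.2 inner v -7.8 7.6
 back u [-30.2 -23.8]
 side [22.8 27.4] [-27.4 -22.4]
0.08 88 [ 0.0035 -0.0103  0.08  ] [0.014  0.0151 0.085 ] mid y 0.0024
0.085 190 [-0.0048 -0.0142  0.085 ] [0.0051 0.0198 0.09  ] mid y 0.0028
0.09 57 [-0.0044 -0.0135  0.09  ] [0.0047 0.0186 0.0946] mid y 0.0026
0.095 70 [-0.0039 -0.0139  0.0952] [0.0139 0.0219 0.0999] mid y 0.004
0.1 821 [-0.0237 -0.024   0.1   ] [0.0138 0.024  0.105 ] mid y 0.0
0.105 209 [-0.0248 -0.0236  0.105 ] [0.0132 0.024  0.1067] mid y 0.0002
```

View pics/c_w35.png

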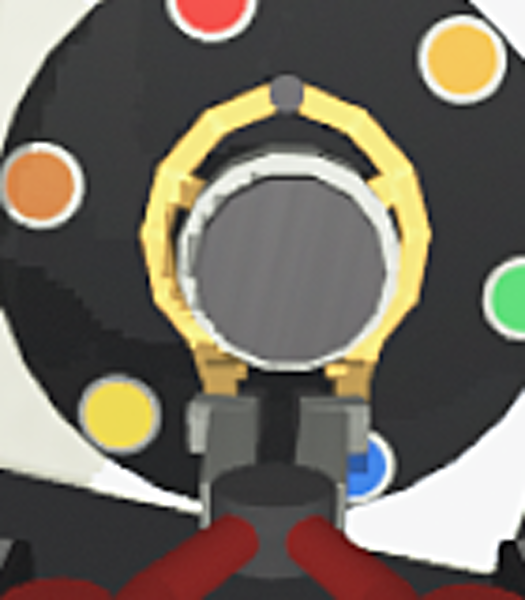

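The ring is now fully closed: lip gap about 15.4 mm (relaxed 16), centred, and its top face is under the collar edge. I'll ease off and lift the blades straight out.

Call:
drive_tool(
  moves=[
    [0,-0.1,0.0,0,0.1,0],
    [0,0,0.1,0,0,0],
    [0,0,0.2,0,0,0],
  ],
)

```text
t: 17.8
position: [0.5291, -0.1313, 0.1782]
orientation: [[-0.996, -0.089, 0.004], [-0.089, 0.996, 0.008], [-0.005, 0.007, -1.0]]
force: [0.1, -0.3, -1.5]
width: 0.0613
```

```bash
python3 rz.py w36; python3 uv.py w36; python3 pl.py w36|tail -16
```

```text
left 236 0.0764 r [0.0219 0.0285]
right 230 0.0764 r [0.0208 0.0286]
back 338 0.0763 r [0.0242 0.0302]
lug top [0.0762 0.0818 0.0824]
wheel 0.0718 6595
t 17.8 d cm [-0.21  0.75  1.18] rot [-0.43  0.25 -0.09] F [ 0.1 -0.3 -1.5] w 61.3
w36 0.0765 lug u 22.7 29.4 inner v -8.0 7.6
 back u [-29.7 -23.9]
 side [22.3 27.5] [-27.8 -22.7]
0.03 230 [-0.0057 -0.008   0.0301] [0.0062 0.0117 0.035 ] mid y 0.0018
0.035 198 [-0.0059 -0.0071  0.035 ] [0.0066 0.0106 0.04  ] mid y 0.0017
0.04 113 [-0.0002 -0.0078  0.0401] [0.0064 0.012  0.045 ] mid y 0.0021
0.045 164 [-0.0031 -0.0099  0.045 ] [0.0065 0.0129 0.05  ] mid y 0.0015
0.05 68 [ 0.004  -0.0101  0.0501] [0.0061 0.0131 0.0548] mid y 0.0015
0.055 74 [ 0.0037 -0.0103  0.055 ] [0.0052 0.0135 0.0599] mid y 0.0016
0.06 77 [ 0.0037 -0.0094  0.06  ] [0.0055 0.0138 0.0649] mid y 0.0022
0.065 53 [ 0.004  -0.0095  0.0651] [0.0049 0.0141 0.0699] mid y 0.0023
0.07 72 [ 0.0032 -0.0098  0.0703] [0.0052 0.0144 0.0748] mid y 0.0023
0.075 51 [ 0.0037 -0.01    0.075 ] [0.0049 0.0147 0.0797] mid y 0.0023
0.08 70 [ 0.0024 -0.0101  0.08  ] [0.0139 0.0173 0.085 ] mid y 0.0036
0.085 205 [-0.006  -0.0142  0.085 ] [0.0134 0.0198 0.0898] mid y 0.0028
0.09 56 [-0.004  -0.0135  0.09  ] [0.0046 0.0192 0.0947] mid y 0.0029
0.095 50 [-0.0052 -0.0064  0.0959] [0.0096 0.0181 0.0998] mid y 0.0059
0.1 44 [-0.0221 -0.0239  0.1002] [0.0135 0.0217 0.105 ] mid y -0.0011
0.105 1030 [-0.0253 -0.0238  0.105 ] [0.0139 0.024  0.1088] mid y 0.0001
```

View pics/c_w36.png

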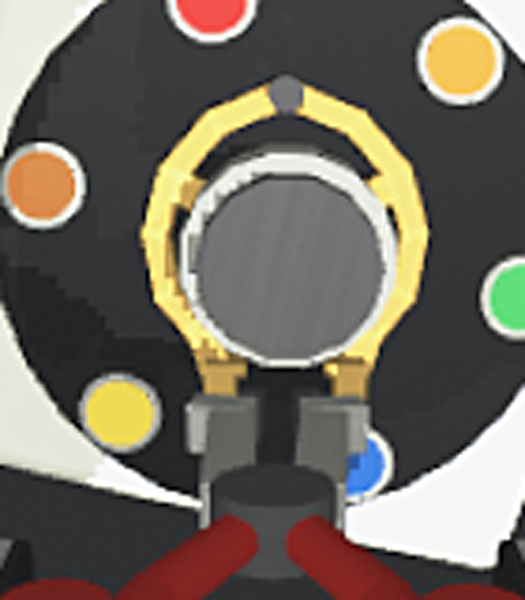

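Force is gone. The wheel holds the ring up against the collar (ring top 0.0764, edge about 0.0766), with all four teeth under it. Lifting out.

Call:
drive_tool(
  moves=[
    [0,0.0,0.25,0,0,0],
    [0,0,0.3,0,0,0],
    [0,0,0.5,0,0,0],
    [0,0,0.8,0,0,0],
    [0,0,1.2,0,0,0],
    [0,0,1.5,0,0,0],
    [0,0,1.5,0,0,0],
    [0.6,0.3,0.5,0,0,0],
    [0.6,0.3,0,0,0,0],
    [0,0,0,0,0,0],
  ],
)

```text
t: 18.85
position: [0.542, -0.1254, 0.2494]
orientation: [[-0.996, -0.088, 0.006], [-0.088, 0.996, 0.006], [-0.006, 0.006, -1.0]]
force: [-0.4, -0.2, -1.7]
width: 0.0614
```

```bash
python3 rz.py w37; python3 uv.py w37; python3 pl.py w37; python3 -c "
from h import *
print(arm.read_state()['orientation'].round(4))"
```

```text
left 120 0.0764 r [0.0219 0.028 ]
right 110 0.0761 r [0.0212 0.0287]
back 106 0.076 r [0.0241 0.0307]
lug top [0.0769 0.0819 0.0825]
wheel 0.0718 4469
t 18.85 d cm [-1.5   0.16 -5.94] rot [-0.36  0.33 -0.06] F [-0.4 -0.2 -1.7] w 61.4
w37 0.0767 lug u 23.2 39.4 inner v -7.9 8.3
 back u [-30.5 -24.8]
 side [21.7 27.4] [-27.6 -23.1]
barrel 1 [-0.0103  0.01   -0.0288] [0.0123 0.0308 0.0337]
barrel -1 [-0.0106 -0.0304 -0.0278] [ 0.0124 -0.01    0.0283]
0.03 227 [-0.0057 -0.008   0.0308] [0.0062 0.0112 0.035 ] mid y 0.0016
0.035 195 [-0.0058 -0.0071  0.035 ] [0.0067 0.0106 0.0399] mid y 0.0018
0.04 118 [-0.0001 -0.0078  0.04  ] [0.0065 0.012  0.045 ] mid y 0.0021
0.045 155 [-0.0029 -0.0098  0.0451] [0.0066 0.0129 0.0498] mid y 0.0015
0.05 75 [ 0.0038 -0.0101  0.0501] [0.0061 0.0132 0.0549] mid y 0.0016
0.055 77 [ 0.0037 -0.0104  0.055 ] [0.0052 0.0135 0.06  ] mid y 0.0015
0.06 77 [ 0.0035 -0.0098  0.0601] [0.0052 0.0138 0.065 ] mid y 0.002
0.065 52 [ 0.0041 -0.0096  0.0654] [0.0049 0.0141 0.07  ] mid y 0.0022
0.07 77 [ 0.0031 -0.0098  0.0701] [0.0052 0.0144 0.0749] mid y 0.0023
0.075 45 [ 0.0041 -0.0099  0.0757] [0.0049 0.0148 0.08  ] mid y 0.0024
0.08 58 [-0.0028 -0.0101  0.08  ] [0.0052 0.018  0.085 ] mid y 0.0039
0.085 208 [-0.0058 -0.0142  0.085 ] [0.005  0.0198 0.0899] mid y 0.0028
0.09 56 [-0.0041 -0.0129  0.0901] [0.0047 0.0191 0.0945] mid y 0.0031
0.095 42 [-0.0047 -0.0049  0.0961] [0.0039 0.0108 0.0999] mid y 0.0029
0.1 9 [ 0.0025 -0.002   0.1   ] [0.0036 0.0101 0.1012] mid y 0.004
[[-0.9961 -0.0883  0.0048]
 [-0.0883  0.9961  0.0063]
 [-0.0054  0.0058 -1.    ]]
```

View pics/w37.png

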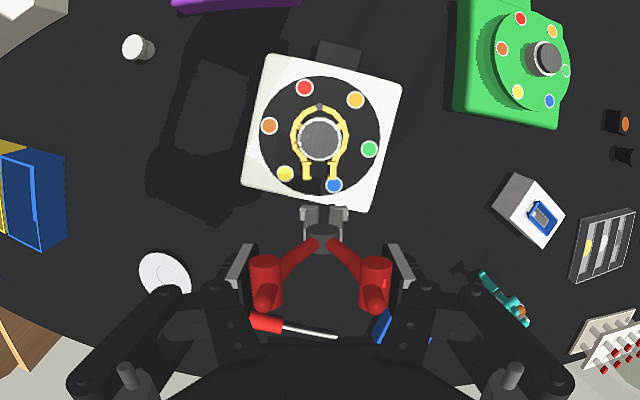

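The ring is seated, lip gap 16.2 mm (relaxed value). The pliers are held with the tip at 101 mm, tilted 1.6° in plane. Now carry them back to above the stand.

Call:
drive_tool(
  moves=[
    [0.1,1.5,0.2,0,0,-2],
    [0.2,3,0.1,0,0,-4],
    [0.2,3.2,0,0,0,-4],
    [0.2,3.2,0,0,0,-4],
    [0.2,3.2,0,0,0,-4],
    [0.2,3.2,0,0,0,-4],
    [0.2,3.2,0,0,0,-4],
    [0.2,3.2,0,0,0,-3],
    [0.2,2.5,0,0,0,-2],
    [0.1,1.5,0,0,0,-1],
    [0,0,0,0,0,0],
    [0,0,0,0,0,0],
  ],
)

```text
t: 20.1
position: [0.554, 0.1613, 0.241]
orientation: [[-0.88, 0.474, -0.014], [0.474, 0.881, 0.004], [0.015, -0.003, -1.0]]
force: [-0.2, -0.1, -1.5]
width: 0.061
```

```bash
cat > st.py <<'E'
from h import *
import sys
# lean of pliers in tool frame, point to place
d=np.array([float(a) for a in sys.argv[1:3]]+[1.]); d/=np.linalg.norm(d)
pt=np.array([float(a) for a in sys.argv[3:6]])
tgt=np.array([float(a) for a in sys.argv[6:9]])
a=np.radians(62.2); y=np.array([np.cos(a),np.sin(a),0]);z=np.array([0,0,-1.]);R0=np.stack([np.cross(y,z),y,z],1)
ax=np.cross(d,[0,0,1]); 
Rc=Ro.from_rotvec(ax/np.linalg.norm(ax)*np.arcsin(np.linalg.norm(ax))).as_matrix() if np.linalg.norm(ax)>1e-9 else np.eye(3)
Rt=R0@Rc
delta(tgt-Rt@pt,0,R=Rt)
E
python3 st.py -0.0124 0.0286 -0.0004 0.0029 0.0935 0.5650 0.1764 0.125; python3 -c "
from h import *
snap('wrist','w38')"; python3 pl.py w38|tail -9
```

```text
t 20.1 d cm [ 1.16  1.46 -2.24] rot [-1.35  0.57  0.5 ] F [-0.2 -0.1 -1.5] w 61.0
0.06 80 [ 0.004  -0.0094  0.06  ] [0.0053 0.0137 0.0648] mid y 0.0021
0.065 55 [ 0.0039 -0.0097  0.0651] [0.005  0.014  0.0699] mid y 0.0022
0.07 77 [ 0.0033 -0.0099  0.0704] [0.0052 0.0143 0.0747] mid y 0.0022
0.075 47 [ 0.0042 -0.0101  0.0751] [0.005  0.0146 0.08  ] mid y 0.0023
0.08 55 [-0.0013 -0.0103  0.08  ] [0.005 0.018 0.085] mid y 0.0038
0.085 205 [-0.0056 -0.0143  0.085 ] [0.0049 0.0196 0.0898] mid y 0.0027
0.09 56 [-0.0045 -0.0136  0.0901] [0.0049 0.019  0.0943] mid y 0.0027
0.095 40 [-0.0045 -0.005   0.0958] [0.0041 0.0107 0.0998] mid y 0.0028
0.1 10 [ 0.0027 -0.0036  0.1001] [0.0037 0.0108 0.1017] mid y 0.0036
```

View pics/w38.png

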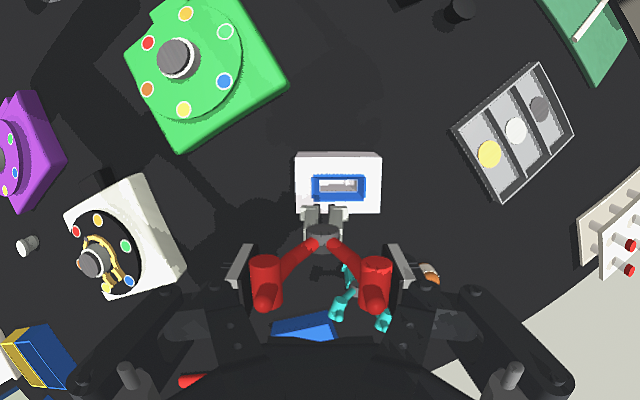

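The jaws (323,213) are just short of the slot (340,186). I'll measure the slot in this same view.

```bash
cat > sl.py <<'E'
from h import *
import sys
f,P=cloud(sys.argv[1])
near=np.hypot(P[...,0]-.565,P[...,1]-.1764)<.07
for z0,z1,nm in [(.046,.053,'top'),(.0565,.063,'lips'),(-.01,.045,'inner')]:
    M=near&(P[...,2]>z0)&(P[...,2]<z1)
    if nm=='lips': M&=mask(f,'blue')
    if nm=='inner': M&=(np.hypot(P[...,0]-.565,P[...,1]-.1764)<.022)
    Q=P[M]
    if len(Q)>4: print(nm,len(Q),cv2.minAreaRect((Q[:,:2]*1000).astype(np.float32)),np.median(Q[:,2]).round(4))
E
python3 sl.py w38
```

```text
top 3125 ((565.4463500976562, 176.26834106445312), (90.63558959960938, 59.922115325927734), 62.45246124267578) 0.049
lips 527 ((565.3499755859375, 175.95721435546875), (55.65915298461914, 29.125385284423828), 61.80998992919922) 0.0584
inner 372 ((566.2764892578125, 175.734619140625), (40.2744140625, 11.472350120544434), 61.03666687011719) 0.0231
```

Call:
drive_tool(
  moves=[
    [0.4,0.5,-0.3,-0.5,0.2,0.2],
    [0.4,0.5,-0.3,-0.4,0.2,0.2],
    [0.3,0.4,-0.2,-0.4,0.2,0.1],
    [0,0,0,0,0,0],
    [0,0,0,0,0,0],
  ],
)

```text
t: 20.65
position: [0.5664, 0.1731, 0.2316]
orientation: [[-0.883, 0.469, -0.027], [0.469, 0.883, -0.021], [0.013, -0.031, -0.999]]
force: [-0.5, 0.6, -0.8]
width: 0.0613
```

```bash
python3 st.py -0.0124 0.0286 -0.0004 0.0028 0.0935 0.5650 0.1764 0.080; python3 -c "
from h import *
snap('wrist','w39')"; python3 pl.py w39|tail -9; python3 sl.py w39
```

```text
t 20.65 d cm [-0.08  0.28 -5.81] rot [ 0.11 -0.13  0.19] F [-0.5  0.6 -0.8] w 61.3
0.06 76 [ 0.0038 -0.0094  0.06  ] [0.0056 0.0137 0.0649] mid y 0.0021
0.065 54 [ 0.0042 -0.0096  0.0651] [0.0056 0.0141 0.0699] mid y 0.0023
0.07 76 [ 0.0036 -0.0098  0.07  ] [0.0054 0.0144 0.0749] mid y 0.0023
0.075 50 [ 0.0038 -0.0101  0.0752] [0.005  0.0147 0.0797] mid y 0.0023
0.08 55 [-0.002  -0.0103  0.0801] [0.005  0.0173 0.085 ] mid y 0.0035
0.085 206 [-0.0061 -0.0143  0.0851] [0.0049 0.0197 0.09  ] mid y 0.0027
0.09 54 [-0.0047 -0.0136  0.09  ] [0.0046 0.019  0.0946] mid y 0.0027
0.095 43 [-0.0049 -0.005   0.0958] [0.0039 0.0107 0.0999] mid y 0.0029
0.1 8 [ 0.0027 -0.0028  0.1002] [0.0036 0.0108 0.1018] mid y 0.004
top 3539 ((565.0524291992188, 175.9765167236328), (90.5179214477539, 60.20507049560547), 62.37479782104492) 0.049
lips 492 ((564.5302734375, 176.37088012695312), (54.66866683959961, 27.743440628051758), 62.61691665649414) 0.0585
inner 406 ((567.6951904296875, 174.9600067138672), (38.978553771972656, 9.06523323059082), 64.33706665039062) 0.0211
```

Call:
drive_tool(
  moves=[
    [-0.05,0.25,-1.2,0.1,-0.1,0.1],
    [0,0,-1.5,0,0,0],
    [0,0,-1.5,0,0,0],
    [0,0,-0.7,0,0,0],
    [0,0,0,0,0,0],
    [0,0,0,0,0,0],
  ],
)

```text
t: 21.3
position: [0.5647, 0.1755, 0.1793]
orientation: [[-0.883, 0.468, -0.025], [0.468, 0.883, -0.019], [0.013, -0.029, -1.0]]
force: [-0.1, 1.5, -1.2]
width: 0.0609
```

```bash
python3 st.py -0.0124 0.0286 -0.0004 0.0028 0.0935 0.5651 0.1762 0.080; python3 -c "
from h import *
snap('wrist','w40')
a=cv2.imread('pics/w40.png')[110:290,230:410]
cv2.imwrite('pics/c40.png',cv2.resize(a,(600,600),interpolation=cv2.INTER_CUBIC))"; python3 sl.py w40
```

```text
t 21.3 d cm [ 0.1   0.02 -0.58] rot [-0.02 -0.03  0.12] F [-0.1  1.5 -1.2] w 60.9
top 4627 ((565.1552734375, 176.18614196777344), (90.77941131591797, 61.27802658081055), 61.54562759399414) 0.049
lips 598 ((565.361083984375, 176.2593231201172), (55.564598083496094, 29.305471420288086), 62.33576583862305) 0.0586
inner 517 ((567.3557739257812, 174.67091369628906), (39.52399826049805, 8.595404624938965), 62.792510986328125) 0.0276
```

View pics/c40.png

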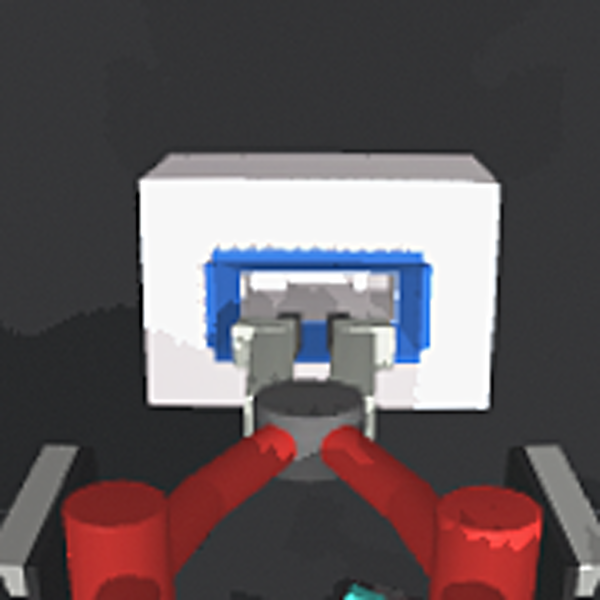

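The shoulders (232–397) are centred over the slot lips (207–432). Descending in steps.

Call:
drive_tool(
  moves=[
    [0.09,0.02,-0.6,0,0,0.1],
    [0,0,-0.6,0,0,0],
    [0,0,-0.3,0,0,0],
    [0,0,0,0,0,0],
  ],
)

```text
t: 21.75
position: [0.5667, 0.1759, 0.1648]
orientation: [[-0.884, 0.466, -0.021], [0.467, 0.884, -0.018], [0.01, -0.026, -1.0]]
force: [-0.1, 0.2, -1.4]
width: 0.0611
```

```bash
python3 st.py -0.0124 0.0286 -0.0004 0.0028 0.0935 0.5651 0.1762 0.022; python3 -c "
from h import *
snap('wrist','w41')
a=cv2.imread('pics/w41.png')[110:290,230:410]
cv2.imwrite('pics/c41.png',cv2.resize(a,(600,600),interpolation=cv2.INTER_CUBIC))"; python3 sl.py w41
```

```text
t 21.75 d cm [-0.1  -0.02 -4.93] rot [-0.06  0.18  0.01] F [-0.1  0.2 -1.4] w 61.1
top 5039 ((565.2008666992188, 175.91746520996094), (90.65491485595703, 60.50168228149414), 62.23157501220703) 0.049
lips 704 ((565.1018676757812, 176.24346923828125), (55.51218795776367, 28.961843490600586), 62.619102478027344) 0.0585
inner 482 ((567.2500610351562, 175.06800842285156), (39.172515869140625, 9.536250114440918), 60.5478515625) 0.0243
```

View pics/c41.png

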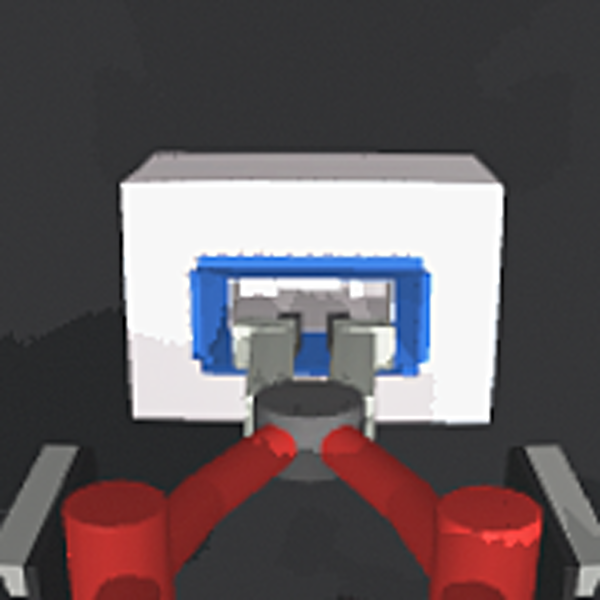

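Call:
drive_tool(
  moves=[
    [-0.1,0,-0.5,0,0.15,0],
    [0,0,-0.5,0,0,0],
    [0,0,-0.4,0,0,0],
    [0,0,-0.2,0,0,0],
  ],
)

```text
t: 22.2
position: [0.5661, 0.176, 0.1482]
orientation: [[-0.884, 0.466, -0.023], [0.467, 0.884, -0.018], [0.012, -0.027, -1.0]]
force: [0.3, -0.0, -0.8]
width: 0.0609
```

```bash
python3 st.py -0.0124 0.0286 -0.0004 0.0028 0.0935 0.5651 0.1762 0.022; python3 -c "
from h import *
snap('wrist','w42')
a=cv2.imread('pics/w42.png')[110:290,230:410]
cv2.imwrite('pics/c42.png',cv2.resize(a,(600,600),interpolation=cv2.INTER_CUBIC))"; python3 sl.py w42
```

```text
t 22.2 d cm [-0.04 -0.03 -3.27] rot [-0.08  0.09  0.01] F [ 0.3 -0.  -0.8] w 60.9
top 5821 ((565.0994262695312, 176.51751708984375), (90.97285461425781, 60.965476989746094), 61.59756088256836) 0.049
lips 802 ((564.8820190429688, 176.30899047851562), (55.41547393798828, 29.089336395263672), 62.84809875488281) 0.0584
inner 289 ((566.3118286132812, 175.854736328125), (39.45298767089844, 11.504183769226074), 62.66389465332031) 0.0192
```

View pics/c42.png

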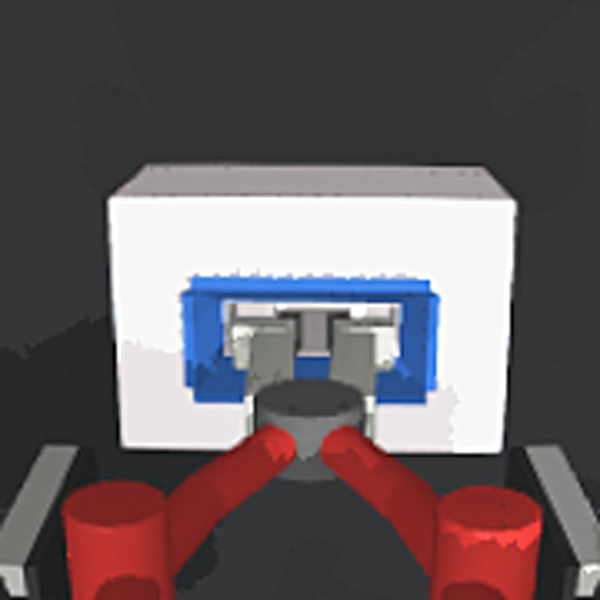

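The shoulders are entering between the lips, centred. Continuing and watching the force.

Call:
drive_tool(
  moves=[
    [-0.04,-0.02,-0.5,0,0.1,0],
    [0,0,-0.4,0,0,0],
    [0,0,-0.3,0,0,0],
  ],
)

```text
t: 22.55
position: [0.5658, 0.1758, 0.1354]
orientation: [[-0.884, 0.466, -0.024], [0.467, 0.884, -0.018], [0.013, -0.027, -1.0]]
force: [-0.5, -0.4, -1.7]
width: 0.0611
```

Call:
drive_tool(
  moves=[
    [0,0,-0.3,0,0,0],
    [0,0,-0.3,0,0,0],
    [0,0,-0.2,0,0,0],
  ],
)

```text
t: 22.85
position: [0.5657, 0.1758, 0.1264]
orientation: [[-0.884, 0.466, -0.025], [0.467, 0.884, -0.018], [0.013, -0.028, -1.0]]
force: [-0.1, 0.7, -2.0]
width: 0.0609
```

```bash
python3 st.py -0.0124 0.0286 -0.0004 0.0028 0.0935 0.5651 0.1762 0.022; python3 -c "
from h import *
snap('wrist','w43')
a=cv2.imread('pics/w43.png')[110:290,230:410]
cv2.imwrite('pics/c43.png',cv2.resize(a,(600,600),interpolation=cv2.INTER_CUBIC))"; python3 sl.py w43
```

```text
t 22.85 d cm [ 0.   -0.   -1.08] rot [-0.08 -0.02  0.02] F [-0.1  0.7 -2. ] w 60.9
top 6722 ((565.1710205078125, 176.00546264648438), (90.77116394042969, 61.17670822143555), 61.767189025878906) 0.049
lips 995 ((565.0604248046875, 176.28863525390625), (55.7835693359375, 29.087112426757812), 62.119319915771484) 0.0586
inner 394 ((566.3878784179688, 175.4745330810547), (39.84286880493164, 10.648168563842773), 62.43844985961914) 0.0373
```

View pics/c43.png

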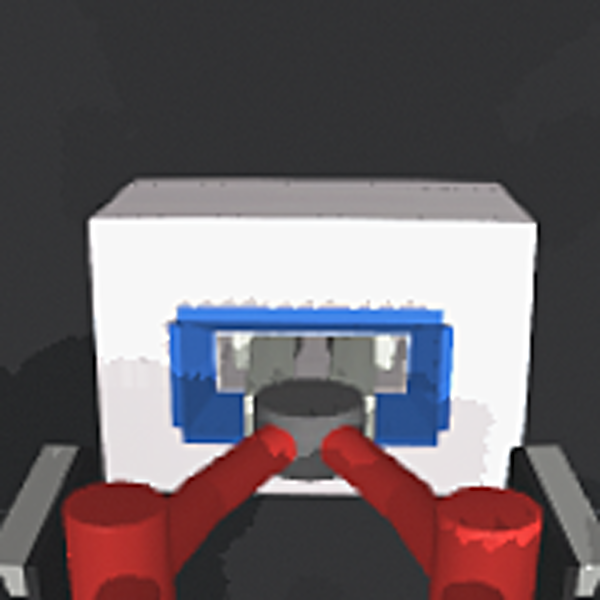

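In the slot freely. I'll ease the grip to 64.6 mm so the blades shut before they reach the ledges, then lower the rest.

Call:
drive_tool(
  moves=[
    [0,0,-0.1,0,0,0],
    [0,0,-0.3,0,0,0],
    [0,0,-0.2,0,0,0],
  ],
  grip=-0.51,
)

```text
t: 23.2
position: [0.5659, 0.1758, 0.1201]
orientation: [[-0.884, 0.466, -0.024], [0.467, 0.884, -0.018], [0.013, -0.027, -1.0]]
force: [-0.1, -1.0, -0.4]
width: 0.0645
```

Call:
drive_tool(
  moves=[
    [0,0,-0.15,0,0,0],
    [0,0,-0.1,0,0,0],
  ],
)

```text
t: 23.4
position: [0.5658, 0.1758, 0.1172]
orientation: [[-0.884, 0.466, -0.024], [0.467, 0.884, -0.018], [0.013, -0.027, -1.0]]
force: [0.5, 0.1, -1.0]
width: 0.0641
```

```bash
python3 st.py -0.0124 0.0286 -0.0004 0.0028 0.0935 0.5651 0.1762 0.022; python3 -c "
from h import *
snap('wrist','w44')
a=cv2.imread('pics/w44.png')[110:290,230:410]
cv2.imwrite('pics/c44.png',cv2.resize(a,(600,600),interpolation=cv2.INTER_CUBIC))
f,P=cloud('w44'); M=mask(f,'red')&(np.hypot(P[...,0]-.565,P[...,1]-.1764)<.05)&(P[...,2]>.1)
Q=P[M]; print(np.percentile(Q[:,2],[95,99.5]),Q[:,2].max(),cv2.minAreaRect((Q[:,:2]*1000).astype(np.float32)))"; python3 pl.py w44 | head -2
```

```text
t 23.4 d cm [-0.01 -0.01 -0.17] rot [-0.08 -0.    0.01] F [ 0.5  0.1 -1. ] w 64.1
[0.14459778 0.145926  ] 0.14684520536793125 ((565.407958984375, 176.59326171875), (64.67279052734375, 22.98622703552246), 62.28056335449219)
barrel 1 [-0.0104  0.01   -0.0299] [0.0124 0.0325 0.0284]
barrel -1 [-0.0106 -0.0321 -0.0287] [ 0.0123 -0.01    0.0261]
```

View pics/c44.png

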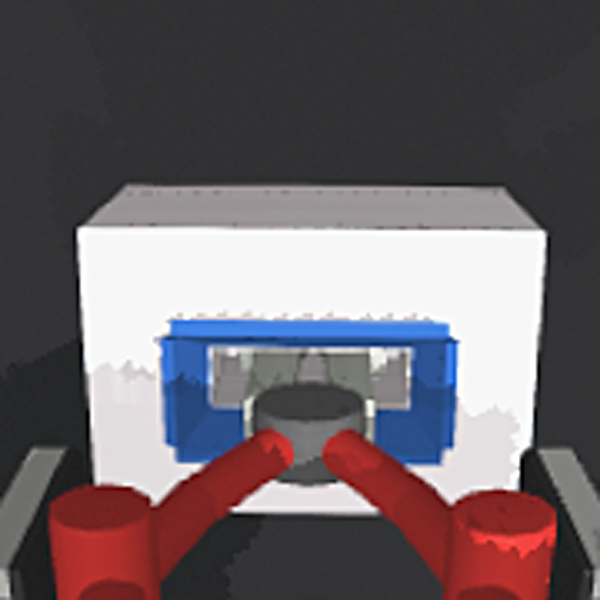

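The handle tops are 0.146 versus 0.1425 seated, so about 3.5 mm to go.

Call:
drive_tool(
  moves=[
    [0,0,-0.12,0,0,0],
    [0,0,-0.12,0,0,0],
  ],
)

```text
t: 23.65
position: [0.5659, 0.1758, 0.1147]
orientation: [[-0.884, 0.466, -0.024], [0.467, 0.884, -0.018], [0.013, -0.027, -1.0]]
force: [0.2, 0.2, -1.6]
width: 0.0643
```

Call:
drive_tool(
  moves=[
    [0,0,-0.1,0,0,0],
    [0,0,-0.1,0,0,0],
  ],
)

```text
t: 23.85
position: [0.5659, 0.1758, 0.1126]
orientation: [[-0.884, 0.466, -0.024], [0.467, 0.884, -0.018], [0.013, -0.027, -1.0]]
force: [0.0, -0.0, -0.7]
width: 0.0643
```

```bash
cat > tp.py <<'E'
from h import *
import sys
n=sys.argv[1];snap('wrist',n)
a=cv2.imread('pics/%s.png'%n)[110:290,230:410]
cv2.imwrite('pics/c_%s.png'%n,cv2.resize(a,(600,600),interpolation=cv2.INTER_CUBIC))
f,P=cloud(n); M=mask(f,'red')&(np.hypot(P[...,0]-.565,P[...,1]-.1764)<.05)&(P[...,2]>.1)
Q=P[M]; print(np.percentile(Q[:,2],[95,99.5]),Q[:,2].max(),cv2.minAreaRect((Q[:,:2]*1000).astype(np.float32)))
E
python3 tp.py w45; python3 -c "
from h import *
print(arm.read_state()['force'])"
```

```text
[0.14001375 0.14117889] 0.1419715267283715 ((565.3998413085938, 176.5533447265625), (64.65824127197266, 23.240549087524414), 61.83152389526367)
[-0.96630998  0.88344541  0.36803122]
```

Seated: handle tops at about 0.142, and the weight has come off the wrist. Releasing gradually.

Call:
drive_tool(
  moves=[
    [0,0,0,0,0,0],
    [0,0,0,0,0,0],
  ],
  grip=-0.6,
)

```text
t: 24.1
position: [0.5662, 0.1759, 0.1129]
orientation: [[-0.884, 0.466, -0.023], [0.467, 0.884, -0.018], [0.012, -0.027, -1.0]]
force: [-0.7, 0.8, -0.2]
width: 0.0678
```

Call:
drive_tool(
  moves=[
    [0,0,0,0,0,0],
    [0,0,0,0,0,0],
    [0,0,0,0,0,0],
    [0,0,0,0,0,0],
  ],
  grip=-1,
)

```text
t: 24.5
position: [0.5667, 0.176, 0.1135]
orientation: [[-0.884, 0.466, -0.022], [0.467, 0.884, -0.018], [0.011, -0.026, -1.0]]
force: [-0.2, -0.2, -0.1]
width: 0.0851
```

```bash
python3 tp.py w46
```

```text
[0.13991765 0.14125384] 0.1421601174619579 ((565.4078979492188, 176.5923309326172), (65.4512939453125, 22.83823013305664), 62.131229400634766)
```

View pics/w46.png

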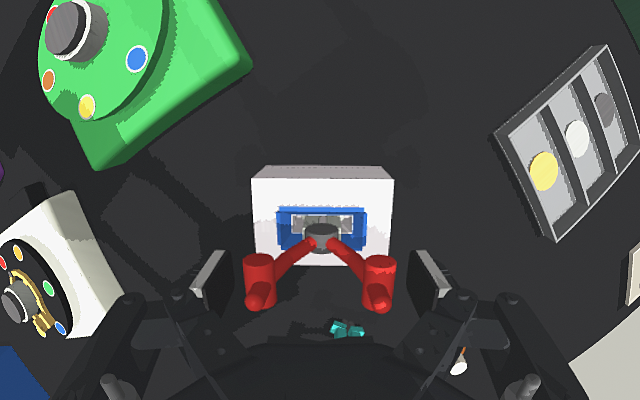

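The pliers stand in the slot and both pads (208,275) and (425,275) are clear. Retreating straight up.

Call:
drive_tool(
  moves=[
    [-0.05,0.03,0.5,0,0,0],
    [0,0,1,0,0,0],
    [0,0,1.5,0,0,0],
    [0,0,2,0,0,0],
    [0,0,2.5,0,0,0],
    [0,0,2.5,0,0,0],
    [0,0,2.5,0,0,0],
    [0,0,0.5,0,0,0],
    [0,0,0,0,0,0],
  ],
)

```text
t: 25.45
position: [0.5653, 0.1762, 0.2533]
orientation: [[-0.884, 0.466, -0.019], [0.467, 0.884, -0.017], [0.009, -0.024, -1.0]]
force: [0.2, 0.4, 0.1]
width: 0.0856
```

```bash
python3 tp.py w47; python3 uv.py w47; python3 sl.py w47; python3 -c "
from h import *
snap('scene','s47');snap('side','d47')
a=cv2.imread('pics/s47.png')[140:300,260:420];b=cv2.imread('pics/d47.png')[145:285,300:390];
cv2.imwrite('pics/c47.png',np.hstack([cv2.resize(a,(400,400),interpolation=cv2.INTER_CUBIC),cv2.resize(b,(257,400),interpolation=cv2.INTER_CUBIC)]))
import numpy as np
for n in ['w5','w47']:
    f,P=cloud(n)
    M=(np.hypot(P[...,0]-.4965,P[...,1]+.1289)<.055)&(P[...,2]>.06)
    Q=P[M&mask(f,'brass')]; W=P[M&(P[...,2]<.078)]
    print(n,np.median(Q[:,2]),np.median(W[:,2]))
"
```

```text
[0.14013058 0.14149997] 0.30859018595892623 ((562.131591796875, 170.19419860839844), (78.08726501464844, 23.409095764160156), 62.54020309448242)
w47 0.0754 lug u 22.9 40.6 inner v -7.1 7.2
 back u [-30.2 -23.8]
top 2530 ((565.0043334960938, 175.99285888671875), (89.99385070800781, 59.605506896972656), 62.276912689208984) 0.049
lips 268 ((565.0671997070312, 176.1552734375), (54.697288513183594, 28.798843383789062), 62.88666915893555) 0.0587
inner 142 ((565.8787231445312, 175.45823669433594), (39.14657974243164, 11.413710594177246), 62.139625549316406) 0.0271
w5 0.09769126292651438 0.07423592064562551
w47 0.07417913682249688 0.07205088085579311Traceback (most recent call last):
  File "uv.py", line 12, in <module>
    s=(abs(u)<4)&(abs(Q[:,2]-z)<.0025)&(abs(v)<34);print(' side',np.percentile(v[s&(v>0)],[2,98]).round(1),np.percentile(v[s&(v<0)],[2,98]).round(1))
                                                                                                           ~~~~~~~~~~~~~^^^^^^^^^^^^^^^^^^^
    return _quantile_unchecked(
        a, q, axis, out, overwrite_input, method, keepdims, weights)
    return _ureduce(a,
                    func=_quantile_ureduce_func,
    ...<5 lines>...
                    overwrite_input=overwrite_input,
                    method=method)
    r = func(a, **kwargs)
    result = _quantile(arr,
                       quantiles=q,
    ...<2 lines>...
                       out=out,
                       weights=wgt)
    slices_having_nans = np.isnan(arr[-1, ...])
                                  ~~~^^^^^^^^^
IndexError: index -1 is out of bounds for axis 0 with size 0
```

View pics/c47.png

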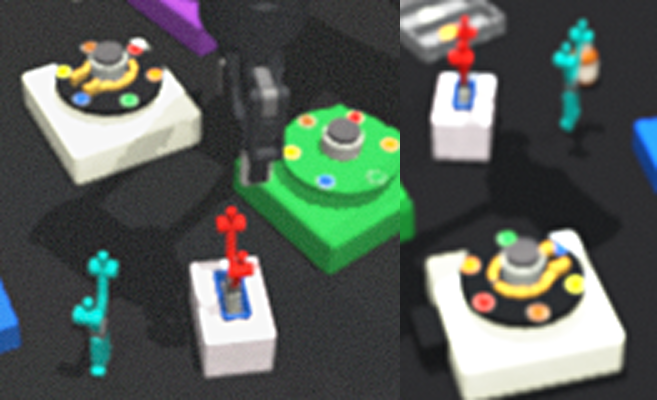

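View pics/w47.png

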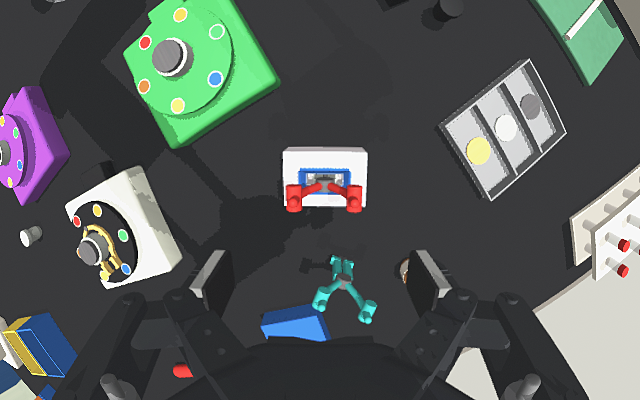

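The final views show the ring seated under the collar in both fixed cameras and the wrist camera. The pliers stand upright at their original pose, and the nearby stand and look-alikes look unmoved. Handing in.

```bash
python3 -c "
from bench import arm
print(arm.sign_off())"
```

```text
the job is handed in; nothing more can be done
None
```

I spread the brass ring with the red pliers to about 0.36 rad (37 mm over the barrels), slid it down round the collar and pressed the wheel down 4.7 mm at most (14 N). I let the ring close under the collar while still pressing, then put the pliers back upright in their stand. The job was handed in at about 25.5 s.

**What went wrong on the way:**
- While closing, the ring stalled about 0.04 rad open and 2 mm towards its hinge, held by friction. The pliers also leaned about 5° in the pads. I brought the tool back upright and moved it slightly sideways under the press, and the ring then closed fully.
- The pliers slid about 4 mm along the pads during this. I allowed for that when putting them back.

**Last checks:**
- **Ring:** right after lifting off, the lug gap measured 16.2 mm (relaxed value 16). The ring's top was at 0.0764 m, just under the collar edge at about 0.0766 m. The wheel held it up with about 2.4 mm of travel.
- **Pliers:** handle tops at 0.141–0.142 m and position within 0.5 mm of the start.
- **Surroundings:** nothing else looked moved in the last pictures. I compared the nearby stand and look-alikes by eye and did not measure every bystander.

The final, distant wrist view gave a lug gap of only 14.3 mm and a ring top of 0.0754 m. I put that down to the oblique view with few pixels. One sub-check (ring sides) failed in that view for lack of pixels.

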